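# Load the stirring hotplate

### The arm

A 7-joint arm with a two-finger parallel gripper is mounted at the origin on the work surface. World frame = base frame: x ahead of the robot, y to its left, z up, the work surface at z = 0. Lengths are in m, angles in rad, forces in N, time in s.
With the tool pointing down it reaches from about 0.425 to 0.875 m from the base axis. Payload 4.7 kg.
Tool frame: the origin (TCP) lies at the very end of the fingers, on their centre line; the grasp point (between the pads) lies 19 mm behind it (grip_point_offset is the distance from the TCP to the grasp point, in m); x points along the fingers, z is the direction in which the jaws open and shut, and the axes are right-handed (so a half turn about x gives the same grasp; the last joint's range is limited). The gripper opens to 87 mm and grips with 3 to 60 N. Pads are 19 mm wide; open, the fingers measure 117 mm over their backs; the gripper's body (75 mm by 190 mm) begins 51 mm behind the grasp point.
Start: joints at [-1.234, 0.321, -0.07, 1.45, 0.023, 1.371, -0.057], TCP at [0.206, 0.616, 0.223] pointing down, gripper open.
Joint ranges: [-2.86, 2.86], [-0.3, 2.09], [-1.38, 1.24], [0.06, 2.45], [-1.56, 4.7], [0.09, 2.05], [-2.69, 2.69]. Speed limits (rad/s): [2.57, 2.57, 3.14, 3.14, 3.14, 3.14, 3.14].

### API

Orientations are given as a rotation vector (axis times angle).
In Python, from bench import get_state, get_image, calibration, close_job, grip_point_offset gives the robot as it stands.
- The arm moves only by the tool play_rows, never from a script. Its argument "targets" is a list of rows, each an object with "claw": the closure, from 0 (fully open) to 1 (shut); "linear": the shift along the tool's x, y, z as a fraction of full scale, a list of three; "rotation": the turn, a rotation vector about the tool's x, y, z as a fraction of full scale, a list of three. In form: [{"claw": claw, "linear": [x, y, z], "rotation": [wx, wy, wz]}, ...]. A call has 1 to 10 rows; each row shifts and turns the pose as measured when the row begins, along the tool's axes as they then stand; what a row does not reach is not made up. Full scale, the value 1, is 2.5 cm for a shift and 90 degrees for a turn. A row lasts 1/12 s, in which the tool goes at most 41.7 mm and 7.16 degrees, less where a joint would pass 70% of its speed; a pose out of reach is approached as far as the arm can. A call with a number of a shift or a turn outside -1 to 1 is refused whole. A call with a gripper value outside its range is refused whole. The fingers move at their own pace and stop on an object; "newtons" is the grip in N (left out, the last holds). Time passes only in rows, so rows that do not move let the fingers close. It gives the time, the measured TCP pose, the force and the opening at its end, in the units of the state.
- get_state(): the state, without advancing time (a new reading comes with each control period).
- get_image(name): name is "side" or "top"; returns the picture (420x560x3 uint8, blue, green, red); there is no depth.
- calibration(name): a dict with "fx", "fy", "cx", "cy" (pixels), "dist_coeffs" ([k1, k2, p1, p2, k3] as OpenCV has them; the pictures are not rectified), "rvec" (rotation vector, rad) and "tvec" (3), from world to camera coordinates, as OpenCV has them. Camera axes: x right, y down, z forward; pixel columns grow to the right and rows downward; lengths in m; the calibration is good to about 2 mm. A picture is of the moment at which its call begins. calibration takes no time and is no camera call.
- close_job(): hands the job in, once; it reports no verdict.
The state is a dict: "time": time; "joint_positions": joint angles; "qd": joint speeds; "joint_torque": joint torques, N m; "position": TCP position; "tool_rot": TCP orientation; "ft_force": force on the tool from outside, world axes, zero at the start; "torque": the same for the moment, N m; "grip_width": opening from 0.0 (shut) to 1.0 (fully open).
Only numpy, scipy, OpenCV 4.12 (cv2) and the standard library are available. Lean on these libraries where they do the work, as an engineer would, in place of code of your own. Each camera call takes 0.05 s, during which the arm holds its last target. There are 200 camera calls.

### The job

Load the four-place stirring hotplate: lift each stoppered round-bottom flask out of its cork ring and seat it upright in the heating block made for it, the one whose hollow fits its bulb and whose colour is that of its stopper. Lower each flask gently into its block instead of dropping it, never tip one over, and leave the red-capped wash bottle and the beaker standing where they are.

Things in the scene. Friction and masses are not known exactly. Their poses are not given: they have to be found in the camera images.
- flask_25: 25 ml round-bottom flask, clear glass, yellow stopper, about 45 g, loose, standing in a loose cork ring (64 mm across, 22 high). Bulb 41 mm across, neck 18 mm across (rim and stopper 2 more). Origin at the bulb's centre, z up the neck: bulb's underside at -20.5 mm, neck from the bulb up to 60.5, stopper's flat top at 74.5. Grip neck and stopper from above
- flask_50: 50 ml round-bottom flask, clear glass, blue stopper, about 65 g, loose, standing in a loose cork ring (78 mm across, 22 high). Bulb 51 mm across, neck 23 mm across (rim and stopper 2 more). Origin at the bulb's centre, z up the neck: bulb's underside at -25.5 mm, neck from the bulb up to 70.5, stopper's flat top at 84.5. Grip neck and stopper from above
- flask_100: 100 ml round-bottom flask, clear glass, green stopper, about 95 g, loose, standing in a loose cork ring (96 mm across, 25 high). Bulb 64 mm across, neck 28 mm across (rim and stopper 2 more). Origin at the bulb's centre, z up the neck: bulb's underside at -32 mm, neck from the bulb up to 80, stopper's flat top at 94. Grip neck and stopper from above
- flask_250: 250 ml round-bottom flask, clear glass, red stopper, about 160 g, loose, standing in a loose cork ring (120 mm across, 30 high). Bulb 85 mm across, neck 33 mm across (rim and stopper 2 more). Origin at the bulb's centre, z up the neck: bulb's underside at -42.5 mm, neck from the bulb up to 100.5, stopper's flat top at 114.5. Grip neck and stopper from above
- block_25: yellow round aluminium heating block for the 25 ml flask, 110 mm across, 40 high, fixed, its round hollow fits the 41 mm bulb. The four blocks stand 130 mm apart, two by two, on a white hotplate (280 mm square, 70 high, control panel 45 mm further towards the robot); block tops 110 mm over the bench. Origin on its axis where the seated bulb's centre lies, 7 mm above its flat top; z up
- block_50: blue round aluminium heating block for the 50 ml flask, 110 mm across, 40 high, fixed, its round hollow fits the 51 mm bulb. The four blocks stand 130 mm apart, two by two, on a white hotplate (280 mm square, 70 high, control panel 45 mm further towards the robot); block tops 110 mm over the bench. Origin on its axis where the seated bulb's centre lies, 9 mm above its flat top; z up
- block_100: green round aluminium heating block for the 100 ml flask, 110 mm across, 40 high, fixed, its round hollow fits the 64 mm bulb. The four blocks stand 130 mm apart, two by two, on a white hotplate (280 mm square, 70 high, control panel 45 mm further towards the robot); block tops 110 mm over the bench. Origin on its axis where the seated bulb's centre lies, 11 mm above its flat top; z up
- block_250: red round aluminium heating block for the 250 ml flask, 110 mm across, 40 high, fixed, its round hollow fits the 85 mm bulb. The four blocks stand 130 mm apart, two by two, on a white hotplate (280 mm square, 70 high, control panel 45 mm further towards the robot); block tops 110 mm over the bench. Origin on its axis where the seated bulb's centre lies, 15 mm above its flat top; z up
- wash_bottle: bystander: translucent wash bottle with a red cap and bent red spout (reaching 49 mm from its axis along its +x), 60 mm across, 182 mm high, loose, standing on the bench. Origin at the centre of its underside, z up
- beaker: bystander: small empty clear glass beaker, 54 mm across, 70 mm high, loose, standing on the bench among the flasks. Origin at the centre of its underside, z up
Mind the look-alikes: they are no part of the job. What is shaped like the flask_250 but turquoise is not meant. What is shaped like the flask_50 but purple is not meant.

How it is judged:
By the outcome, as a careful person would: the job done as asked, in the order asked, and still so for the second after the job is handed in, with the robot touching nothing.
It also fails if it takes over 128 s, if anything falls off the work surface, if the arm or the gripper's body presses on something with over 40 N, if the wrist force passes 120 N, or if a joint passes its speed limit or range.

## Working session

There is one attempt and no reset: what is moved stays moved. The work goes in short steps, Python scripts to look and compute and a tool call to move; the robot and the scene stay as the last step left them, time stands still between calls to the robot, and variables do not carry over. Pictures are saved under pics/ and viewed, about 12 in all and at most 16, crops included, and the job is handed in when it is done.

Besides the shell and the picture viewer there is one more tool, called after ">>>" by a JSON object that holds its "api" and its "payload", one argument or row to a line. play_rows: Moves the arm, as the interface text tells. Shift numbers are shares of 2.5 cm and turn numbers shares of 90 degrees, none past 1 either way. Its arguments: {"type":"object","properties":{"targets":{"type":"array"},"newtons":{"type":"number"}},"required":["targets"]}

```bash
mkdir -p pics; ls; python3 - <<'E'
from bench import *
import cv2
print(get_state()); print(grip_point_offset)
for n in("top","side"):
    im=get_image(n); cv2.imwrite(f"pics/{n}0.png",im); print(n,calibration(n))
E
```

```text
pics
{'time': 0.0, 'joint_positions': array([-1.23389143,  0.32182575, -0.07007206,  1.45168313,  0.02259259,
        1.37079943, -0.05692618]), 'qd': array([-1.12371558e-03, -5.15139574e-05,  6.70861198e-04, -1.10905757e-03,
        4.55917508e-04,  1.00876514e-03, -3.12547347e-04]), 'joint_torque': array([ 6.22322859e-04, -4.91285205e+01, -4.03271439e-01, -3.12521839e+01,
       -6.38020132e-02,  4.38769755e-02,  1.85271902e-04]), 'position': array([0.20607325, 0.61587873, 0.22145555]), 'tool_rot': array([-0.96940169,  1.34634559,  0.96740708]), 'ft_force': array([ 0.10391672,  0.2790718 , -0.08580062]), 'torque': array([ 0.02398773, -0.04972766, -0.00986033]), 'grip_width': 1.0022885456642845}
0.0187
top {'fx': 542.9326909555192, 'fy': 542.9326909555192, 'cx': 276.37741625271826, 'cy': 211.96990241040862, 'dist_coeffs': array([-0.21965512,  0.        ,  0.        ,  0.        ,  0.        ]), 'rvec': array([ 2.13944495, -2.08547932,  0.20417264]), 'tvec': array([-0.09305286,  0.60323263,  1.72125152])}
side {'fx': 519.6901253713759, 'fy': 519.6901253713759, 'cx': 280.7879574218447, 'cy': 210.96500831968015, 'dist_coeffs': array([0.05480322, 0.        , 0.        , 0.        , 0.        ]), 'rvec': array([ 2.16720602, -0.46131695,  0.22949002]), 'tvec': array([-0.54824674,  0.16689093,  1.34691893])}
```

View pics/top0.png

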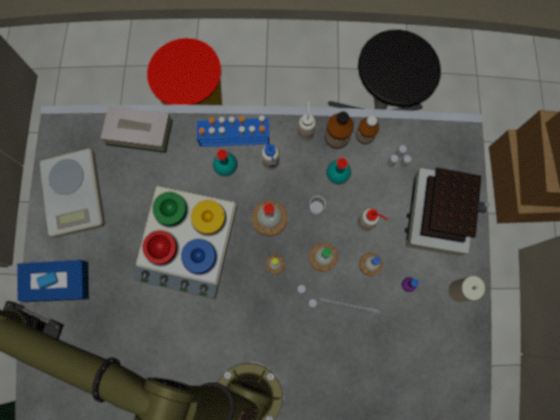

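View pics/side0.png

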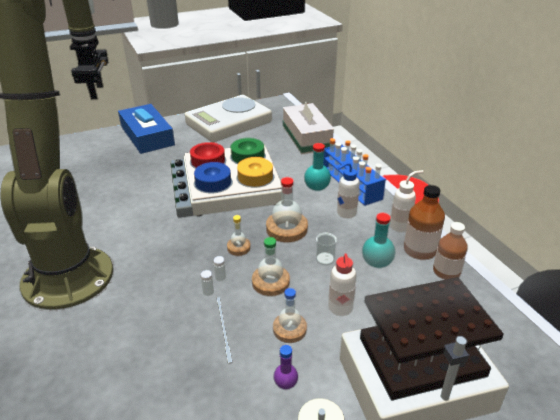

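Top view: the four flasks in cork rings have stoppers at red (269,210), yellow (275,263), green (325,253), blue (374,261). The look-alikes have no ring: turquoise bulbs with red stoppers at (223,158) and (340,165), purple bulb at (411,284). Blocks: green (170,208), yellow (208,216), red (160,246), blue (198,256).

```bash
cat > h.py <<'E'
import numpy as np,cv2
from bench import *
def cam(n):
    c=calibration(n);K=np.array([[c['fx'],0,c['cx']],[0,c['fy'],c['cy']],[0,0,1]])
    return K,c['dist_coeffs'],c['rvec'],c['tvec']
def ray(n,p):
    K,d,r,t=cam(n);R=cv2.Rodrigues(r)[0]
    u=cv2.undistortPoints(np.array([[p]],float),K,d)[0,0]
    v=R.T@np.array([*u,1]);return -R.T@t,v/np.linalg.norm(v)
def plane(n,p,z):
    o,v=ray(n,p);return o+v*(z-o[2])/v[2]
def tri(a,b):
    (o1,v1),(o2,v2)=ray('top',a),ray('side',b)
    s=np.linalg.lstsq(np.c_[v1,-v2],o2-o1,rcond=None)[0]
    p,q=o1+s[0]*v1,o2+s[1]*v2;return (p+q)/2,np.linalg.norm(p-q)
def proj(n,P):
    K,d,r,t=cam(n);return cv2.projectPoints(np.array(P,float).reshape(-1,3),r,t,K,d)[0][:,0]
HUE={'y':(20,35),'b':(100,122),'g':(50,78),'r':(-8,8)}
def blob(im,c,p,w,smin=140,vmin=60):
    h=cv2.cvtColor(im,cv2.COLOR_BGR2HSV).astype(int);H=h[...,0].copy()
    if c=='r':H[H>90]-=180
    m=(H>=HUE[c][0])&(H<=HUE[c][1])&(h[...,1]>smin)&(h[...,2]>vmin)
    k=np.zeros_like(m);x,y=p;k[y-w:y+w+1,x-w:x+w+1]=1;m&=k
    n,l,s,ce=cv2.connectedComponentsWithStats(m.astype(np.uint8))
    if n<2:return None
    i=1+np.argmax(s[1:,4]);return ce[i],s[i]
E
python3 - <<'E'
from h import *
T=cv2.imread('pics/top0.png');S=cv2.imread('pics/side0.png')
F={'25':('y',(275,263),(238,219)),'50':('b',(376,261),(290,295)),'100':('g',(326,252),(269,243)),'250':('r',(269,209),(287,184))}
for k,(c,a,b) in F.items():
    A=blob(T,c,a,12);B=blob(S,c,b,14)
    P,e=tri(A[0],B[0]);print(k,A[0].round(1),A[1],B[0].round(1),B[1],P.round(4),'err',e.round(4),'r',np.hypot(*P[:2]).round(3))
B={'25':('y',(208,216)),'50':('b',(198,256)),'100':('g',(170,208)),'250':('r',(160,246))}
h=cv2.cvtColor(T,cv2.COLOR_BGR2HSV)
for k,(c,a) in B.items():
    r=blob(T,c,a,24,120);x,y,w,hh,_=r[1]
    P=plane('top',(x+w/2-.5,y+hh/2-.5),.105);print(k,r[0],r[1],'bbox centre',P.round(4),'centroid',plane('top',r[0],.105).round(4), 'diam', np.linalg.norm(plane('top',(x-.5,y+hh/2),.11)-plane('top',(x+w-.5,y+hh/2),.11)).round(4))
E
python3 - <<'E'
import cv2,numpy as np
T=cv2.imread('pics/top0.png');S=cv2.imread('pics/side0.png')
a=cv2.resize(T[140:300,120:440],(800,400),interpolation=cv2.INTER_CUBIC)
cv2.imwrite('pics/crop1.png',a)
E
```

```text
25 [274.8 260.5] [272 258   6   6  28] [236.6 218.7] [234 216   6   7  36] [ 0.4397 -0.0768  0.1013] err 0.0024 r 0.446
50 [375.8 260.3] [373 257   7   7  36] [289.6 292.7] [285 289  10   9  79] [ 0.4462 -0.3945  0.1173] err 0.0007 r 0.596
100 [326.1 252.2] [323 249   7   8  42] [269.7 242. ] [265 238  11   9  80] [ 0.4668 -0.2361  0.1329] err 0.0008 r 0.523
250 [268.4 208. ] [264 203  10  11  96] [286.8 181.9] [281 178  12   9  93] [ 0.5956 -0.0533  0.1616] err 0.0024 r 0.598
25 [207.60335196 216.61899441] [191 200  34  34 895] bbox centre [0.576  0.1423 0.105 ] centroid [0.5756 0.1419 0.105 ] diam 0.1095
50 [198.35520362 256.03393665] [182 240  34  33 884] bbox centre [0.4479 0.1648 0.105 ] centroid [0.4478 0.1652 0.105 ] diam 0.1084
100 [169.44692005 208.22542595] [154 193  32  32 763] bbox centre [0.5992 0.2677 0.105 ] centroid [0.6001 0.2679 0.105 ] diam 0.1051
250 [159.30124575 247.01812005] [143 231  34  34 883] bbox centre [0.4712 0.2922 0.105 ] centroid [0.4727 0.293  0.105 ] diam 0.1108
```

View pics/crop1.png

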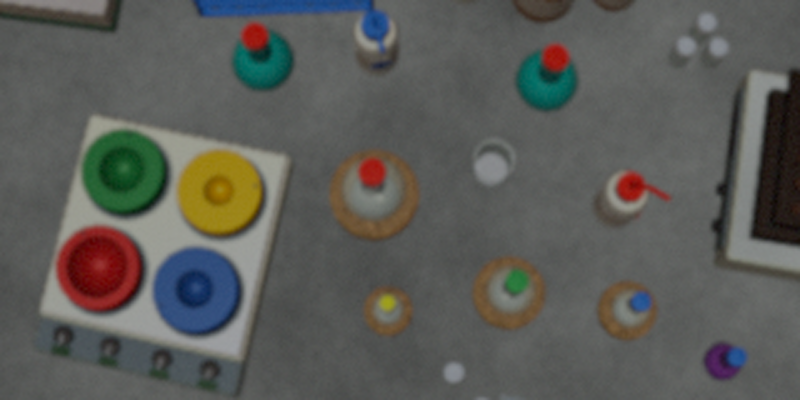

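All four identities are confirmed: clear bulbs in cork rings, and the colours match the blocks. Next I'll get the tool axes and a block fit on the 130 mm grid.

```bash
cat >> h.py <<'E'
def tool():
    s=get_state();return s['position'],cv2.Rodrigues(s['tool_rot'])[0],s
def go(target,note=''):
    "shares left to target TCP, tool axes"
    p,R,s=tool();d=R.T@(np.array(target)-p)/.025
    print(note,'pos',p.round(4),'rows-shares x,y,z',d.round(2))
def level(yaw):
    "rotation shares to get x down, z(jaw) at yaw from world x"
    p,R,s=tool();x=np.array([0,0,-1.]);z=np.array([np.cos(yaw),np.sin(yaw),0])
    W=np.c_[x,np.cross(z,x),z]
    if W[:,2]@R[:,2]<0: W[:,1:]*=-1
    print('rot shares',(cv2.Rodrigues(R.T@W)[0].ravel()/(np.pi/2)).round(4),'q',s['joint_positions'].round(2))
E
python3 - <<'E'
from h import *
p,R,s=tool();print(R.round(3))
for y in(0,45,90,135):print(y,end=' ');level(np.radians(y))
M=np.array([[.576,.1423],[.4479,.1648],[.5992,.2677],[.4712,.2922]])
M2=np.array([plane('top',q,.11)[:2] for q in[(207.5,216.5),(198.5,256),(169.5,208.5),(159.5,247.5)]])
G=np.array([[.065,-.065],[-.065,-.065],[.065,.065],[-.065,.065]])
for A in(M,M2):
    c=A.mean(0);U,_,V=np.linalg.svd((A-c).T@G);r=U@V;print(c,(c+G@r.T).round(4).tolist(),(A-c-G@r.T).round(4).tolist())
S=cv2.imread('pics/side0.png')
for k,q in dict(y=(255,170),b=(212,176),g=(248,150),r=(208,154)).items():
    r=blob(S,k,q,26,120);x,y,w,h,_=r[1];print(k,r[1],'x-mid at z~.10',(x+w/2-.5))
    print(proj('side',[*dict(y=M2[0],b=M2[1],g=M2[2],r=M2[3])[k],.11]))
E
```

```text
[[-0.    -0.948  0.317]
 [-0.002  0.317  0.948]
 [-1.    -0.    -0.002]]
0 rot shares [ 7.945e-01 -9.000e-04  7.000e-04] q [-1.23  0.32 -0.07  1.45  0.02  1.37 -0.06]
45 rot shares [ 0.2945 -0.0011  0.0003] q [-1.23  0.32 -0.07  1.45  0.02  1.37 -0.06]
90 rot shares [-2.055e-01 -1.100e-03 -1.000e-04] q [-1.23  0.32 -0.07  1.45  0.02  1.37 -0.06]
135 rot shares [-7.055e-01 -1.000e-03 -6.000e-04] q [-1.23  0.32 -0.07  1.45  0.02  1.37 -0.06]
[0.523575 0.21675 ] [[0.5758, 0.1411], [0.4479, 0.1646], [0.5993, 0.2689], [0.4714, 0.2924]] [[0.0002, 0.0012], [0.0, 0.0002], [-0.0001, -0.0012], [-0.0002, -0.0002]]
[0.52278678 0.21582499] [[0.575, 0.1402], [0.4471, 0.1636], [0.5985, 0.268], [0.4706, 0.2915]] [[0.0001, 0.0014], [0.0003, 0.0004], [-0.0003, -0.0014], [-0.0, -0.0004]]
y [238 156  35  29 599] x-mid at z~.10 255.0
[[254.17488253 165.34667225]]
b [195 162  36  30 895] x-mid at z~.10 212.5
[[211.43378196 170.91814579]]
g [231 139  32  23 480] x-mid at z~.10 246.5
[[246.50947871 145.2343574 ]]
r [190 142  34  25 616] x-mid at z~.10 206.5
[[206.0474961  149.84399753]]
```

>>> {"api": "play_rows", "payload": {
  "targets": [
    {"claw":0,"linear":[-0.3,0,0],"rotation":[0.0795,0,0]},
    {"claw":0,"linear":[-0.3,0,0],"rotation":[0.0795,0,0]},
    {"claw":0,"linear":[0,0,0],"rotation":[0.0795,0,0]},
    {"claw":0,"linear":[0,0,0],"rotation":[0.0795,0,0]},
    {"claw":0,"linear":[0,0,0],"rotation":[0.0795,0,0]},
    {"claw":0,"linear":[0,0,0],"rotation":[0.0795,0,0]},
    {"claw":0,"linear":[0,0,0],"rotation":[0.0795,0,0]},
    {"claw":0,"linear":[0,0,0],"rotation":[0.0795,0,0]},
    {"claw":0,"linear":[0,0,0],"rotation":[0.0795,0,0]},
    {"claw":0,"linear":[0,0,0],"rotation":[0.0795,0,0]}
  ],
  "newtons": 15
}}

```text
time: 0.93
position: [0.2051, 0.6126, 0.2302]
tool_rot: [-0.004, 1.575, -0.017]
ft_force: [0.5, 0.1, 0.8]
grip_width: 1.002
```

```bash
python3 -c "
from h import *
level(0);go([.44,-.077,.2])"
```

```text
rot shares [-0.005  -0.0027  0.0085] q [-1.36  0.32  0.09  1.44 -0.03  1.4  -1.28]
 pos [0.2051 0.6126 0.2302] rows-shares x,y,z [  1.54 -27.49   9.62]
```

>>> {"api": "play_rows", "payload": {
  "targets": [
    {"claw":0,"linear":[0,-1,0.9],"rotation":[-0.005,-0.0027,0.0085]},
    {"claw":0,"linear":[0,-1,0.9],"rotation":[0,0,0]},
    {"claw":0,"linear":[0,-1,0.9],"rotation":[0,0,0]},
    {"claw":0,"linear":[0,-1,0.9],"rotation":[0,0,0]},
    {"claw":0,"linear":[0,-1,0.9],"rotation":[0,0,0]},
    {"claw":0,"linear":[0,-1,0.9],"rotation":[0,0,0]},
    {"claw":0,"linear":[0,-1,0.9],"rotation":[0,0,0]},
    {"claw":0,"linear":[0,-1,0.9],"rotation":[0,0,0]},
    {"claw":0,"linear":[0,-1,0.9],"rotation":[0,0,0]},
    {"claw":0,"linear":[0,-1,0.9],"rotation":[0,0,0]}
  ]
}}

```text
time: 1.77
position: [0.4269, 0.3575, 0.2223]
tool_rot: [-0.015, 1.581, 0.007]
ft_force: [1.1, 0.3, 0.1]
grip_width: 0.999
```

```bash
python3 -c "
from h import *
level(0);go([.44,-.077,.2])"
```

```text
rot shares [ 0.009  -0.0063  0.003 ] q [-1.01  0.13  0.29  1.69 -0.04  1.34 -0.69]
 pos [0.4269 0.3575 0.2223] rows-shares x,y,z [  0.97 -17.38   0.29]
```

>>> {"api": "play_rows", "payload": {
  "targets": [
    {"claw":0,"linear":[0,-1,0.1],"rotation":[0.009,-0.006,0.003]},
    {"claw":0,"linear":[0,-1,0.1],"rotation":[0,0,0]},
    {"claw":0,"linear":[0,-1,0.1],"rotation":[0,0,0]},
    {"claw":0,"linear":[0,-1,0],"rotation":[0,0,0]},
    {"claw":0,"linear":[0,-1,0],"rotation":[0,0,0]},
    {"claw":0,"linear":[0,-1,0],"rotation":[0,0,0]},
    {"claw":0,"linear":[0,-1,0],"rotation":[0,0,0]},
    {"claw":0,"linear":[0,-1,0],"rotation":[0,0,0]},
    {"claw":0,"linear":[0,-1,0],"rotation":[0,0,0]},
    {"claw":0,"linear":[0,-1,0],"rotation":[0,0,0]}
  ]
}}

```text
time: 2.6
position: [0.4355, 0.0897, 0.2185]
tool_rot: [0.004, 1.574, -0.012]
ft_force: [-0.0, 0.2, 0.5]
grip_width: 1.003
```

>>> {"api": "play_rows", "payload": {
  "targets": [
    {"claw":0,"linear":[0.2,-1,0],"rotation":[0,0,0]},
    {"claw":0,"linear":[0.2,-1,0],"rotation":[0,0,0]},
    {"claw":0,"linear":[0.2,-1,0],"rotation":[0,0,0]},
    {"claw":0,"linear":[0.2,-1,0],"rotation":[0,0,0]},
    {"claw":0,"linear":[0.2,-1,0],"rotation":[0,0,0]},
    {"claw":0,"linear":[0,-1,0],"rotation":[0,0,0]},
    {"claw":0,"linear":[0,-0.6,0],"rotation":[0,0,0]}
  ]
}}

```text
time: 3.18
position: [0.4303, -0.0859, 0.1916]
tool_rot: [0.007, 1.576, -0.012]
ft_force: [0.4, -0.7, 0.8]
grip_width: 0.999
```

```bash
python3 -c "
from h import *
level(0);go([.44,-.077,.075])"
```

```text
rot shares [-0.0079 -0.0033  0.0021] q [-0.66 -0.18  0.72  2.    0.13  1.28  0.01]
 pos [ 0.4303 -0.0859  0.1916] rows-shares x,y,z [4.66 0.38 0.41]
```

>>> {"api": "play_rows", "payload": {
  "targets": [
    {"claw":0,"linear":[0.5,0.38,0.4],"rotation":[-0.008,-0.003,0.002]},
    {"claw":0,"linear":[0.7,0,0],"rotation":[0,0,0]},
    {"claw":0,"linear":[0.7,0,0],"rotation":[0,0,0]},
    {"claw":0,"linear":[0.7,0,0],"rotation":[0,0,0]},
    {"claw":0,"linear":[0.2,0,0],"rotation":[0,0,0]},
    {"claw":0,"linear":[0,0,0],"rotation":[0,0,0]}
  ]
}}

```text
time: 3.68
position: [0.4396, -0.0826, 0.119]
tool_rot: [0.009, 1.57, -0.007]
ft_force: [0.7, 0.5, 0.2]
grip_width: 1.002
```

```bash
python3 -c "
from h import *
level(0);go([.44,-.077,.075])
cv2.imwrite('pics/t1.png',np.vstack([cv2.resize(get_image('top')[180:330,180:380],(760,290*2//2)) ,cv2.resize(get_image('side')[140:300,150:370],(760,300))]))"
```

```text
rot shares [-0.0068  0.0008 -0.0007] q [-0.66 -0.07  0.77  2.08  0.06  1.11  0.07]
 pos [ 0.4396 -0.0826  0.119 ] rows-shares x,y,z [1.76 0.22 0.01]
```

View pics/t1.png

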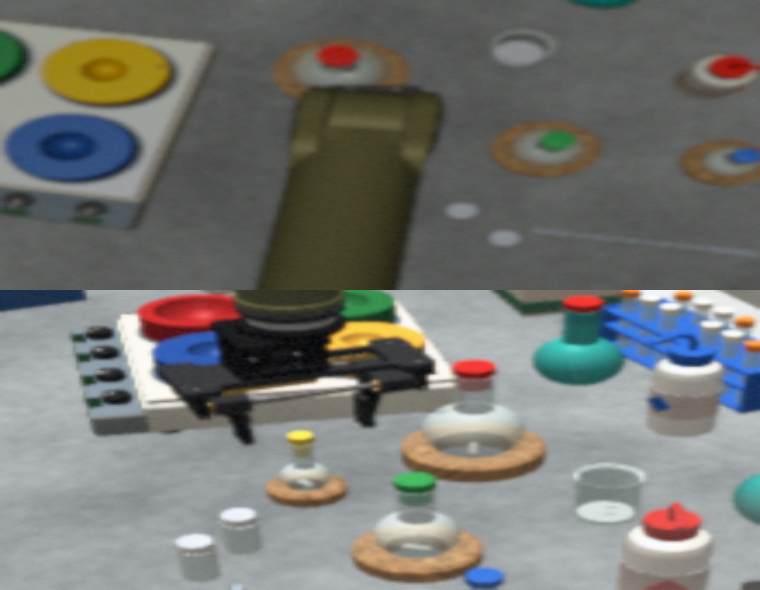

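The side crop shows the open fingers about over the yellow stopper (crop 300,438), with nothing in the way. I'll lower and close.

>>> {"api": "play_rows", "payload": {
  "targets": [
    {"claw":0,"linear":[0.2,0.28,0.01],"rotation":[-0.007,0,0]},
    {"claw":0,"linear":[0.5,0,0],"rotation":[0,0,0]},
    {"claw":0,"linear":[0.5,0,0],"rotation":[0,0,0]},
    {"claw":0,"linear":[0.5,0,0],"rotation":[0,0,0]},
    {"claw":0,"linear":[0.3,0,0],"rotation":[0,0,0]},
    {"claw":0,"linear":[0.1,0,0],"rotation":[0,0,0]}
  ]
}}

```text
time: 4.28
position: [0.4471, -0.0713, 0.071]
tool_rot: [-0.001, 1.555, 0.01]
ft_force: [0.2, 0.2, 0.7]
grip_width: 0.998
```

```bash
python3 -c "
from h import *
level(0);go([.44,-.077,.075])"
```

```text
rot shares [ 0.0043  0.0101 -0.0037] q [-0.66  0.01  0.78  2.13 -0.02  0.98  0.14]
 pos [ 0.4471 -0.0713  0.071 ] rows-shares x,y,z [-0.17 -0.23 -0.28]
```

>>> {"api": "play_rows", "payload": {
  "targets": [
    {"claw":0,"linear":[0,-0.23,-0.28],"rotation":[0.004,0.01,-0.004]},
    {"claw":0,"linear":[0,0,0],"rotation":[0,0,0]},
    {"claw":0,"linear":[0,0,0],"rotation":[0,0,0]}
  ]
}}

```text
time: 4.53
position: [0.4401, -0.077, 0.0716]
tool_rot: [-0.002, 1.572, 0.0]
ft_force: [0.6, -0.5, -0.0]
grip_width: 0.998
```

```bash
python3 -c "
from h import *
for i in range(3):
  level(0);go([.44,-.077,.073]); get_image('top')"
```

```text
rot shares [ 0.0008 -0.0005  0.0008] q [-0.66  0.01  0.79  2.13 -0.01  1.    0.13]
 pos [ 0.4401 -0.077   0.0716] rows-shares x,y,z [-0.05 -0.   -0.  ]
rot shares [ 0.0007 -0.0004  0.0008] q [-0.66  0.01  0.79  2.13 -0.01  1.    0.13]
 pos [ 0.4401 -0.0771  0.0717] rows-shares x,y,z [-0.05  0.   -0.  ]
rot shares [ 0.0007 -0.0003  0.0007] q [-0.66  0.01  0.79  2.13 -0.01  1.    0.13]
 pos [ 0.4402 -0.0771  0.0717] rows-shares x,y,z [-0.05  0.   -0.01]
```

>>> {"api": "play_rows", "payload": {
  "targets": [
    {"claw":0.5,"linear":[0,0,0],"rotation":[0,0,0]},
    {"claw":0.8,"linear":[0,0,0],"rotation":[0,0,0]},
    {"claw":1,"linear":[0,0,0],"rotation":[0,0,0]},
    {"claw":1,"linear":[0,0,0],"rotation":[0,0,0]},
    {"claw":1,"linear":[0,0,0],"rotation":[0,0,0]},
    {"claw":1,"linear":[0,0,0],"rotation":[0,0,0]},
    {"claw":1,"linear":[0,0,0],"rotation":[0,0,0]},
    {"claw":1,"linear":[0,0,0],"rotation":[0,0,0]}
  ],
  "newtons": 15
}}

```text
time: 5.35
position: [0.4409, -0.0769, 0.0725]
tool_rot: [-0.001, 1.569, 0.001]
ft_force: [-0.3, 0.2, -0.3]
grip_width: 0.478
```

```bash
python3 -c "
from h import *
level(0);go([.44,-.077,.2])"
```

```text
rot shares [0.0007 0.0009 0.0002] q [-0.66  0.01  0.79  2.13 -0.01  1.    0.13]
 pos [ 0.4409 -0.0769  0.0725] rows-shares x,y,z [-5.1  -0.01 -0.03]
```

>>> {"api": "play_rows", "payload": {
  "targets": [
    {"claw":1,"linear":[0,0,0],"rotation":[0,0,0]},
    {"claw":1,"linear":[0,0,0],"rotation":[0,0,0]},
    {"claw":1,"linear":[0,0,0],"rotation":[0,0,0]},
    {"claw":1,"linear":[0,0,0],"rotation":[0,0,0]},
    {"claw":1,"linear":[0,0,0],"rotation":[0,0,0]},
    {"claw":1,"linear":[0,0,0],"rotation":[0,0,0]},
    {"claw":1,"linear":[0,0,0],"rotation":[0,0,0]}
  ]
}}

```text
time: 5.93
position: [0.4407, -0.0769, 0.0724]
tool_rot: [-0.001, 1.57, 0.001]
ft_force: [0.6, 0.1, 1.2]
grip_width: 0.218
```

>>> {"api": "play_rows", "payload": {
  "targets": [
    {"claw":1,"linear":[-0.2,0,0],"rotation":[0,0,0]},
    {"claw":1,"linear":[-0.4,0,0],"rotation":[0,0,0]},
    {"claw":1,"linear":[-0.7,0,0],"rotation":[0,0,0]},
    {"claw":1,"linear":[-0.9,0,0],"rotation":[0,0,0]},
    {"claw":1,"linear":[-0.9,0,0],"rotation":[0,0,0]},
    {"claw":1,"linear":[-0.9,0,0],"rotation":[0,0,0]},
    {"claw":1,"linear":[-0.7,0,0],"rotation":[0,0,0]},
    {"claw":1,"linear":[-0.4,0,0],"rotation":[0,0,0]}
  ]
}}

```text
time: 6.6
position: [0.4381, -0.0781, 0.2079]
tool_rot: [-0.0, 1.574, -0.003]
ft_force: [0.3, -0.0, 0.2]
grip_width: 0.211
```

```bash
python3 -c "
from h import *
level(0);go([.575,.14,.19])
im=get_image('side');print(blob(im,'y',(236,190),30))
cv2.imwrite('pics/s2.png',cv2.resize(im[80:290,100:380],(800,600)))"
```

```text
rot shares [-0.0012 -0.0017  0.0015] q [-0.68 -0.18  0.72  1.97  0.13  1.31 -0.  ]
 pos [ 0.4381 -0.0781  0.2079] rows-shares x,y,z [0.68 8.73 5.46]
(array([256.79761905, 168.8015873 ]), array([244, 160,  23,  17, 252], dtype=int32))
```

View pics/s2.png

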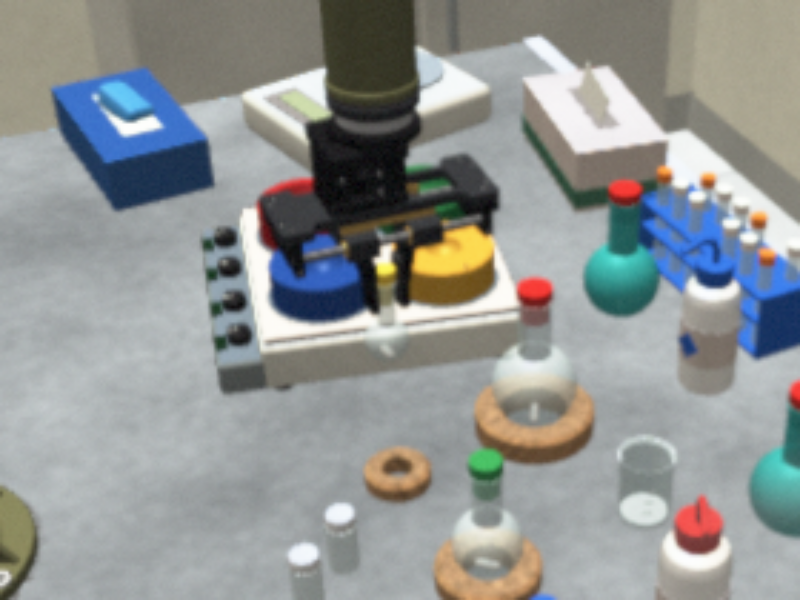

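The yellow-stopper flask is held upright at crop (387,310) and its ring stayed behind. On to block_25.

>>> {"api": "play_rows", "payload": {
  "targets": [
    {"claw":1,"linear":[0,0.4,0.3],"rotation":[0,0,0]},
    {"claw":1,"linear":[0,0.8,0.5],"rotation":[0,0,0]},
    {"claw":1,"linear":[0,1,0.6],"rotation":[0,0,0]},
    {"claw":1,"linear":[0,1,0.6],"rotation":[0,0,0]},
    {"claw":1,"linear":[0,1,0.6],"rotation":[0,0,0]},
    {"claw":1,"linear":[0,1,0.6],"rotation":[0,0,0]},
    {"claw":1,"linear":[0,1,0.6],"rotation":[0,0,0]},
    {"claw":1,"linear":[0,0.8,0.5],"rotation":[0,0,0]},
    {"claw":1,"linear":[0,0.4,0.3],"rotation":[0,0,0]},
    {"claw":1,"linear":[0,0,0],"rotation":[0,0,0]}
  ]
}}

```text
time: 7.48
position: [0.5609, 0.1223, 0.205]
tool_rot: [0.004, 1.572, -0.001]
ft_force: [-0.9, -0.3, -0.5]
grip_width: 0.214
```

```bash
python3 -c "
from h import *
level(0);go([.575,.14,.19])"
```

```text
rot shares [-0.002  -0.0006 -0.001 ] q [-0.8   0.19  0.62  1.69 -0.11  1.3  -0.17]
 pos [0.5609 0.1223 0.205 ] rows-shares x,y,z [0.6  0.71 0.56]
```

>>> {"api": "play_rows", "payload": {
  "targets": [
    {"claw":1,"linear":[0.4,0.4,0.3],"rotation":[0,0,0]},
    {"claw":1,"linear":[0.4,0.4,0.35],"rotation":[0,0,0]},
    {"claw":1,"linear":[0.2,0,0],"rotation":[0,0,0]},
    {"claw":1,"linear":[0,0,0],"rotation":[0,0,0]},
    {"claw":1,"linear":[0,0,0],"rotation":[0,0,0]}
  ]
}}

```text
time: 7.9
position: [0.5749, 0.1426, 0.1748]
tool_rot: [-0.001, 1.579, -0.005]
ft_force: [0.4, 0.8, -0.6]
grip_width: 0.211
```

```bash
python3 -c "
from h import *
level(0);go([.575,.14,.1557])"
```

```text
rot shares [-0.0016 -0.005   0.0021] q [-0.8   0.26  0.61  1.68 -0.15  1.26 -0.17]
 pos [0.5749 0.1426 0.1748] rows-shares x,y,z [ 0.77 -0.1   0.01]
```

>>> {"api": "play_rows", "payload": {
  "targets": [
    {"claw":1,"linear":[0.15,-0.09,0],"rotation":[-0.002,-0.005,0.002]},
    {"claw":1,"linear":[0.15,0,0],"rotation":[0,0,0]},
    {"claw":1,"linear":[0.15,0,0],"rotation":[0,0,0]},
    {"claw":1,"linear":[0.1,0,0],"rotation":[0,0,0]},
    {"claw":1,"linear":[0,0,0],"rotation":[0,0,0]},
    {"claw":1,"linear":[0,0,0],"rotation":[0,0,0]}
  ]
}}

```text
time: 8.4
position: [0.5741, 0.1362, 0.1618]
tool_rot: [0.005, 1.568, -0.002]
ft_force: [0.2, 0.1, 0.5]
grip_width: 0.214
```

```bash
python3 -c "
from h import *
level(0);go([.575,.14,.1557])
im=get_image('side');
cv2.imwrite('pics/s3.png',cv2.resize(im[80:240,130:350],(770,560)))"
```

```text
rot shares [-0.0027  0.0015 -0.0012] q [-0.8   0.25  0.61  1.71 -0.15  1.22 -0.16]
 pos [0.5741 0.1362 0.1618] rows-shares x,y,z [0.24 0.15 0.03]
```

View pics/s3.png

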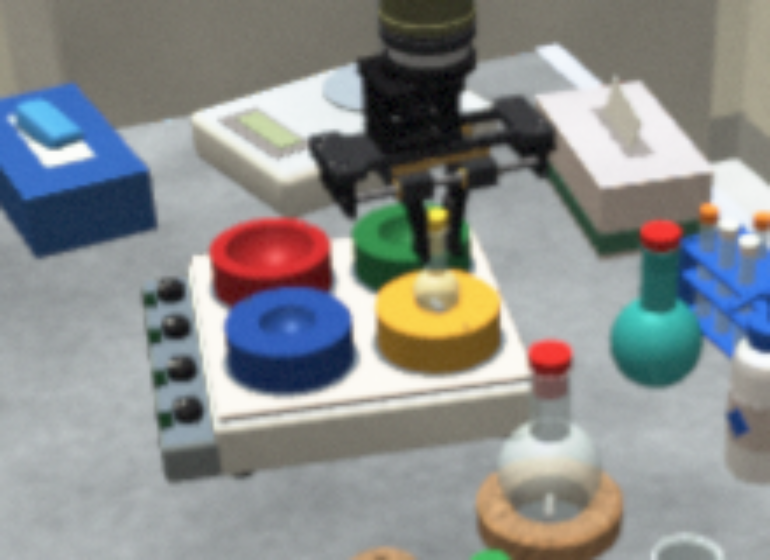

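The flask (crop 437,290) is over the yellow hollow. I'll correct y and lower the last few mm.

>>> {"api": "play_rows", "payload": {
  "targets": [
    {"claw":1,"linear":[0.05,0.14,0.03],"rotation":[0,0,0]},
    {"claw":1,"linear":[0,0,0],"rotation":[0,0,0]},
    {"claw":1,"linear":[0.07,0,0],"rotation":[0,0,0]},
    {"claw":1,"linear":[0.07,0,0],"rotation":[0,0,0]},
    {"claw":1,"linear":[0,0,0],"rotation":[0,0,0]},
    {"claw":1,"linear":[0,0,0],"rotation":[0,0,0]}
  ]
}}

```text
time: 8.95
position: [0.5755, 0.1406, 0.1571]
tool_rot: [0.004, 1.567, -0.001]
ft_force: [0.2, -0.0, -0.3]
grip_width: 0.212
```

```bash
python3 -c "
from h import *
level(0);go([.575,.14,.1557])"
```

```text
rot shares [-0.0022  0.0021 -0.0012] q [-0.8   0.26  0.6   1.71 -0.16  1.21 -0.16]
 pos [0.5755 0.1406 0.1571] rows-shares x,y,z [ 0.05 -0.03 -0.02]
```

>>> {"api": "play_rows", "payload": {
  "targets": [
    {"claw":1,"linear":[0.05,0,0],"rotation":[0,0,0]},
    {"claw":1,"linear":[0.05,0,0],"rotation":[0,0,0]},
    {"claw":1,"linear":[0,0,0],"rotation":[0,0,0]},
    {"claw":1,"linear":[0,0,0],"rotation":[0,0,0]}
  ]
}}

```text
time: 9.28
position: [0.5764, 0.1416, 0.1554]
tool_rot: [0.005, 1.565, 0.0]
ft_force: [0.0, 0.4, 0.2]
grip_width: 0.212
```

>>> {"api": "play_rows", "payload": {
  "targets": [
    {"claw":1,"linear":[0.05,0,0],"rotation":[0,0,0]},
    {"claw":1,"linear":[0,0,0],"rotation":[0,0,0]},
    {"claw":1,"linear":[0,0,0],"rotation":[0,0,0]}
  ]
}}

```text
time: 9.53
position: [0.5768, 0.142, 0.1546]
tool_rot: [0.006, 1.564, 0.001]
ft_force: [0.2, 0.4, 1.5]
grip_width: 0.214
```

>>> {"api": "play_rows", "payload": {
  "targets": [
    {"claw":1,"linear":[0.07,-0.06,-0.05],"rotation":[0,0.003,0]},
    {"claw":1,"linear":[0,0,0],"rotation":[0,0,0]},
    {"claw":1,"linear":[0,0,0],"rotation":[0,0,0]}
  ]
}}

```text
time: 9.78
position: [0.577, 0.142, 0.1546]
tool_rot: [0.007, 1.565, 0.004]
ft_force: [-0.6, 1.0, -0.2]
grip_width: 0.214
```

>>> {"api": "play_rows", "payload": {
  "targets": [
    {"claw":1,"linear":[0.06,0,0],"rotation":[0,0,0]},
    {"claw":1,"linear":[0,0,0],"rotation":[0,0,0]},
    {"claw":1,"linear":[0,0,0],"rotation":[0,0,0]}
  ]
}}

```text
time: 10.03
position: [0.5771, 0.1426, 0.1537]
tool_rot: [0.008, 1.565, 0.005]
ft_force: [0.0, 0.9, 1.8]
grip_width: 0.21
```

>>> {"api": "play_rows", "payload": {
  "targets": [
    {"claw":0.55,"linear":[0,0,0],"rotation":[0,0,0]},
    {"claw":0.55,"linear":[0,0,0],"rotation":[0,0,0]},
    {"claw":0.5,"linear":[0,0,0],"rotation":[0,0,0]},
    {"claw":0.4,"linear":[0,0,0],"rotation":[0,0,0]},
    {"claw":0.3,"linear":[0,0,0],"rotation":[0,0,0]},
    {"claw":0.2,"linear":[0,0,0],"rotation":[0,0,0]}
  ]
}}

```text
time: 10.53
position: [0.5755, 0.1403, 0.1513]
tool_rot: [0.006, 1.569, 0.001]
ft_force: [0.2, 0.0, 0.5]
grip_width: 0.583
```

```bash
python3 -c "
from h import *
level(0);go([.575,.14,.1557])
im=get_image('side');
cv2.imwrite('pics/s4.png',cv2.resize(im[110:210,170:310],(700,500)))"
```

```text
rot shares [-0.0019  0.001  -0.0031] q [-0.79  0.27  0.6   1.71 -0.17  1.21 -0.15]
 pos [0.5755 0.1403 0.1513] rows-shares x,y,z [-0.18 -0.01 -0.02]
```

View pics/s4.png

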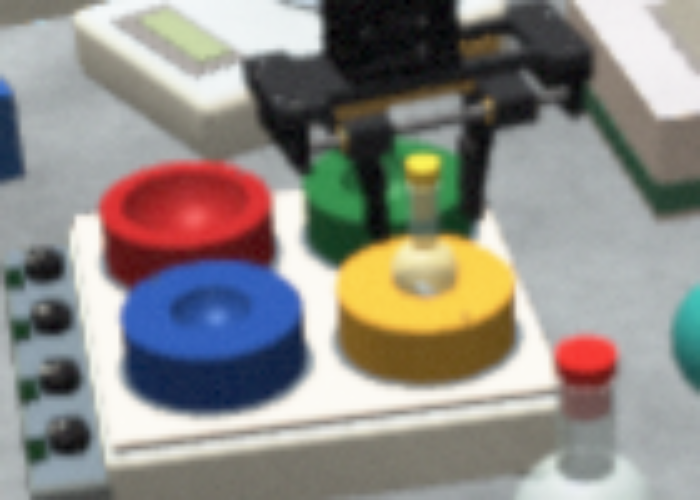

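Flask_25 is seated upright in the yellow hollow. Next is flask_50.

>>> {"api": "play_rows", "payload": {
  "targets": [
    {"claw":0.1,"linear":[-0.7,0,0],"rotation":[0,0,-0.003]},
    {"claw":0,"linear":[-1,0,0],"rotation":[0,0,0]},
    {"claw":0,"linear":[-1,0,0],"rotation":[0,0,0]},
    {"claw":0,"linear":[-0.4,-0.7,-0.2],"rotation":[0,0,0]},
    {"claw":0,"linear":[0,-1,-0.25],"rotation":[0,0,0]},
    {"claw":0,"linear":[0,-1,-0.25],"rotation":[0,0,0]},
    {"claw":0,"linear":[0,-1,-0.25],"rotation":[0,0,0]},
    {"claw":0,"linear":[0,-1,-0.25],"rotation":[0,0,0]},
    {"claw":0,"linear":[0,-1,-0.25],"rotation":[0,0,0]},
    {"claw":0,"linear":[0,-1,-0.25],"rotation":[0,0,0]}
  ]
}}

```text
time: 11.42
position: [0.5318, -0.0257, 0.2314]
tool_rot: [-0.009, 1.57, 0.009]
ft_force: [0.5, 0.2, -0.1]
grip_width: 0.997
```

>>> {"api": "play_rows", "payload": {
  "targets": [
    {"claw":0,"linear":[0,-1,-0.25],"rotation":[0,0,0]},
    {"claw":0,"linear":[0,-1,-0.25],"rotation":[0,0,0]},
    {"claw":0,"linear":[0,-1,-0.25],"rotation":[0,0,0]},
    {"claw":0,"linear":[0,-1,-0.25],"rotation":[0,0,0]},
    {"claw":0,"linear":[0,-1,-0.25],"rotation":[0,0,0]},
    {"claw":0,"linear":[0,-1,-0.25],"rotation":[0,0,0]},
    {"claw":0,"linear":[0,-1,-0.25],"rotation":[0,0,0]},
    {"claw":0,"linear":[0,-1,-0.25],"rotation":[0,0,0]}
  ]
}}

```text
time: 12.08
position: [0.4799, -0.2364, 0.2322]
tool_rot: [-0.006, 1.566, 0.011]
ft_force: [0.2, 0.2, 0.4]
grip_width: 1.001
```

```bash
python3 -c "
from h import *
level(0);go([.446,-.3945,.15])"
```

```text
rot shares [ 0.007   0.0031 -0.0021] q [-0.45  0.08  0.91  1.75 -0.07  1.34  0.49]
 pos [ 0.4799 -0.2364  0.2322] rows-shares x,y,z [ 3.26 -6.32 -1.44]
```

>>> {"api": "play_rows", "payload": {
  "targets": [
    {"claw":0,"linear":[0,-1,-0.25],"rotation":[0.007,0.003,-0.002]},
    {"claw":0,"linear":[0,-1,-0.25],"rotation":[0,0,0]},
    {"claw":0,"linear":[0,-1,-0.25],"rotation":[0,0,0]},
    {"claw":0,"linear":[0.5,-1,-0.25],"rotation":[0,0,0]},
    {"claw":0,"linear":[0.8,-1,-0.25],"rotation":[0,0,0]},
    {"claw":0,"linear":[0.8,-0.8,-0.2],"rotation":[0,0,0]},
    {"claw":0,"linear":[0.5,-0.3,0],"rotation":[0,0,0]},
    {"claw":0,"linear":[0,0,0],"rotation":[0,0,0]},
    {"claw":0,"linear":[0,0,0],"rotation":[0,0,0]}
  ]
}}

```text
time: 12.83
position: [0.438, -0.4043, 0.1669]
tool_rot: [0.004, 1.567, -0.012]
ft_force: [-0.6, 0.3, 1.5]
grip_width: 0.996
```

```bash
python3 -c "
from h import *
level(0);go([.446,-.3945,.091])"
```

```text
rot shares [-0.0063  0.0025  0.0031] q [-0.1   0.34  0.98  1.7  -0.3   1.25  0.93]
 pos [ 0.438  -0.4043  0.1669] rows-shares x,y,z [3.04 0.41 0.3 ]
```

>>> {"api": "play_rows", "payload": {
  "targets": [
    {"claw":0,"linear":[0.2,0.41,0.3],"rotation":[-0.006,0.002,0.003]},
    {"claw":0,"linear":[0.3,0,0],"rotation":[0,0,0]},
    {"claw":0,"linear":[0.6,0,0],"rotation":[0,0,0]},
    {"claw":0,"linear":[0.6,0,0],"rotation":[0,0,0]},
    {"claw":0,"linear":[0.6,0,0],"rotation":[0,0,0]},
    {"claw":0,"linear":[0.4,0,0],"rotation":[0,0,0]},
    {"claw":0,"linear":[0.1,0,0],"rotation":[0,0,0]},
    {"claw":0,"linear":[0,0,0],"rotation":[0,0,0]}
  ]
}}

```text
time: 13.5
position: [0.4569, -0.3836, 0.0973]
tool_rot: [-0.012, 1.559, 0.017]
ft_force: [-0.3, 1.0, -0.3]
grip_width: 1.007
```

```bash
python3 -c "
from h import *
level(0);go([.446,-.3945,.091])"
```

```text
rot shares [ 0.0117  0.0072 -0.0019] q [-0.09  0.41  0.92  1.77 -0.37  1.13  0.97]
 pos [ 0.4569 -0.3836  0.0973] rows-shares x,y,z [ 0.25 -0.43 -0.45]
```

>>> {"api": "play_rows", "payload": {
  "targets": [
    {"claw":0,"linear":[0.1,-0.43,-0.43],"rotation":[0.012,0.007,-0.002]},
    {"claw":0,"linear":[0,0,0],"rotation":[0,0,0]},
    {"claw":0,"linear":[0.1,0,0],"rotation":[0,0,0]},
    {"claw":0,"linear":[0,0,0],"rotation":[0,0,0]}
  ]
}}

```text
time: 13.83
position: [0.4469, -0.396, 0.0941]
tool_rot: [-0.001, 1.569, -0.003]
ft_force: [0.0, 0.9, -0.0]
grip_width: 1.004
```

```bash
python3 -c "
from h import *
level(0);go([.446,-.3945,.091])
im=get_image('side');
cv2.imwrite('pics/s5.png',cv2.resize(im[200:370,200:400],(700,595)))"
```

```text
rot shares [-0.0007  0.0014  0.0014] q [-0.07  0.42  0.92  1.77 -0.37  1.13  0.98]
 pos [ 0.4469 -0.396   0.0941] rows-shares x,y,z [ 0.13  0.06 -0.04]
```

View pics/s5.png

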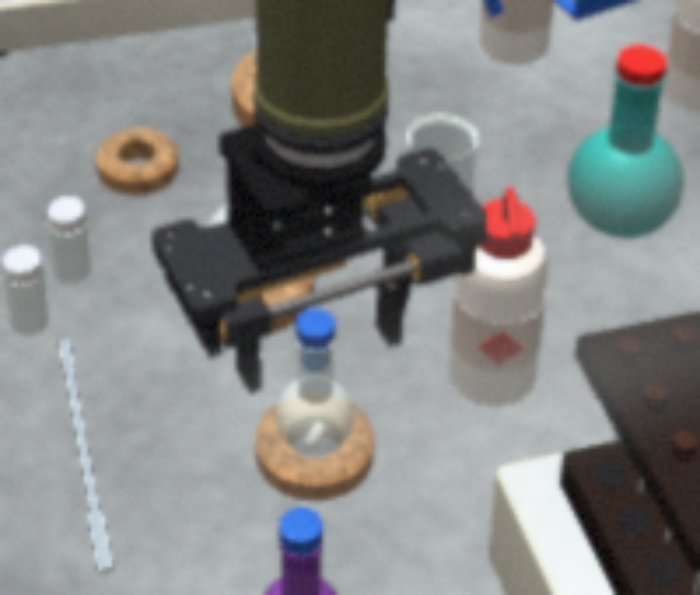

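The fingers straddle the blue stopper (crop 315,330) with the bulb still in its ring. The gripper body looks near the wash bottle, so I'll check that distance first.

```bash
python3 -c "
from h import *
T=cv2.imread('pics/top0.png');S=cv2.imread('pics/side0.png')
print(plane('top',(372,215),.165),plane('top',(368,222),.1),plane('top',(385,218),.17))
im=get_image('side')
for q in(S,im):print(blob(q,'r',(343,264),14))
"
```

```text
[ 0.58202619 -0.37529107  0.165     ] [ 0.57187242 -0.37316228  0.1       ] [ 0.57255717 -0.41512818  0.17      ]
(array([343.99295775, 262.        ]), array([337, 254,  15,  15, 142], dtype=int32))
(array([344.43949045, 263.04458599]), array([338, 254,  14,  19, 157], dtype=int32))
```

>>> {"api": "play_rows", "payload": {
  "targets": [
    {"claw":1,"linear":[0.05,0.06,0],"rotation":[0,0,0]},
    {"claw":1,"linear":[0,0,0],"rotation":[0,0,0]},
    {"claw":1,"linear":[0,0,0],"rotation":[0,0,0]},
    {"claw":1,"linear":[0,0,0],"rotation":[0,0,0]},
    {"claw":1,"linear":[0,0,0],"rotation":[0,0,0]},
    {"claw":1,"linear":[0,0,0],"rotation":[0,0,0]},
    {"claw":1,"linear":[0,0,0],"rotation":[0,0,0]},
    {"claw":1,"linear":[0,0,0],"rotation":[0,0,0]},
    {"claw":1,"linear":[0,0,0],"rotation":[0,0,0]},
    {"claw":1,"linear":[0,0,0],"rotation":[0,0,0]}
  ]
}}

```text
time: 14.77
position: [0.4481, -0.3942, 0.0938]
tool_rot: [-0.002, 1.567, -0.002]
ft_force: [0.4, 0.8, 0.7]
grip_width: 0.325
```

>>> {"api": "play_rows", "payload": {
  "targets": [
    {"claw":1,"linear":[0,0,0],"rotation":[0,0,0]},
    {"claw":1,"linear":[0,0,0],"rotation":[0,0,0]},
    {"claw":1,"linear":[0,0,0],"rotation":[0,0,0]},
    {"claw":1,"linear":[0,0,0],"rotation":[0,0,0]}
  ]
}}

```text
time: 15.1
position: [0.4478, -0.3942, 0.0937]
tool_rot: [-0.002, 1.567, -0.002]
ft_force: [-0.3, 0.1, -0.2]
grip_width: 0.276
```

>>> {"api": "play_rows", "payload": {
  "targets": [
    {"claw":1,"linear":[-0.2,0,0],"rotation":[0,0,0]},
    {"claw":1,"linear":[-0.4,0,0],"rotation":[0,0,0]},
    {"claw":1,"linear":[-0.7,0,0],"rotation":[0,0,0]},
    {"claw":1,"linear":[-0.9,0,0],"rotation":[0,0,0]},
    {"claw":1,"linear":[-1,0,0],"rotation":[0,0,0]},
    {"claw":1,"linear":[-1,0,0],"rotation":[0,0,0]},
    {"claw":1,"linear":[-1,0,0],"rotation":[0,0,0]},
    {"claw":1,"linear":[-0.8,0,0],"rotation":[0,0,0]},
    {"claw":1,"linear":[-0.4,0,0],"rotation":[0,0,0]}
  ]
}}

```text
time: 15.85
position: [0.4449, -0.3928, 0.2628]
tool_rot: [0.002, 1.571, -0.002]
ft_force: [-1.1, -0.8, -0.2]
grip_width: 0.273
```

```bash
python3 -c "
from h import *
level(0);go([.449,.166,.25])
im=get_image('side');
cv2.imwrite('pics/s6.png',cv2.resize(im[160:360,180:420],(720,600)))"
```

```text
rot shares [-0.0016 -0.0002 -0.0002] q [-0.15  0.27  1.01  1.57 -0.23  1.43  0.87]
 pos [ 0.4449 -0.3928  0.2628] rows-shares x,y,z [ 0.52 22.35  0.11]
```

View pics/s6.png

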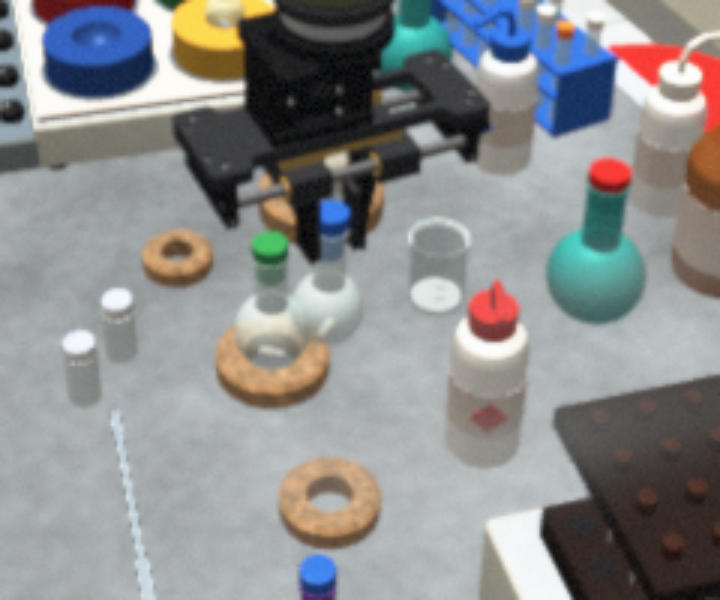

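Held upright, with the ring left behind and the wash bottle standing. I'll carry it over at height, bowing outward in x.

>>> {"api": "play_rows", "payload": {
  "targets": [
    {"claw":1,"linear":[0,0.4,0.1],"rotation":[0,0,0]},
    {"claw":1,"linear":[0,0.8,0.2],"rotation":[0,0,0]},
    {"claw":1,"linear":[0,1,0.3],"rotation":[0,0,0]},
    {"claw":1,"linear":[0,1,0.3],"rotation":[0,0,0]},
    {"claw":1,"linear":[0,1,0.3],"rotation":[0,0,0]},
    {"claw":1,"linear":[0,1,0.3],"rotation":[0,0,0]},
    {"claw":1,"linear":[0,1,0.2],"rotation":[0,0,0]},
    {"claw":1,"linear":[0,1,0.1],"rotation":[0,0,0]},
    {"claw":1,"linear":[0,1,0],"rotation":[0,0,0]},
    {"claw":1,"linear":[0,1,0],"rotation":[0,0,0]}
  ]
}}

```text
time: 16.73
position: [0.4876, -0.1617, 0.2579]
tool_rot: [0.01, 1.576, -0.02]
ft_force: [0.3, -0.2, -0.7]
grip_width: 0.274
```

>>> {"api": "play_rows", "payload": {
  "targets": [
    {"claw":1,"linear":[0,1,0],"rotation":[0,0,0]},
    {"claw":1,"linear":[0,1,0],"rotation":[0,0,0]},
    {"claw":1,"linear":[0,1,-0.2],"rotation":[0,0,0]},
    {"claw":1,"linear":[0,1,-0.2],"rotation":[0,0,0]},
    {"claw":1,"linear":[0,1,-0.2],"rotation":[0,0,0]},
    {"claw":1,"linear":[0,1,-0.2],"rotation":[0,0,0]},
    {"claw":1,"linear":[0,1,-0.2],"rotation":[0,0,0]},
    {"claw":1,"linear":[0,0.8,-0.2],"rotation":[0,0,0]},
    {"claw":1,"linear":[0,0.4,-0.2],"rotation":[0,0,0]}
  ]
}}

```text
time: 17.48
position: [0.449, 0.058, 0.2493]
tool_rot: [0.006, 1.586, -0.016]
ft_force: [-0.2, 0.4, -0.0]
grip_width: 0.274
```

```bash
python3 -c "
from h import *
level(0);go([.449,.166,.25])"
```

```text
rot shares [-0.0087 -0.0097  0.004 ] q [-0.8  -0.14  0.56  1.88  0.08  1.4  -0.27]
 pos [0.449  0.058  0.2493] rows-shares x,y,z [-0.06  4.32 -0.06]
```

>>> {"api": "play_rows", "payload": {
  "targets": [
    {"claw":1,"linear":[0,0.6,0],"rotation":[-0.009,-0.01,0.004]},
    {"claw":1,"linear":[0,0.9,0],"rotation":[0,0,0]},
    {"claw":1,"linear":[0,0.9,0],"rotation":[0,0,0]},
    {"claw":1,"linear":[0.3,0.9,0],"rotation":[0,0,0]},
    {"claw":1,"linear":[0.5,0.7,0],"rotation":[0,0,0]},
    {"claw":1,"linear":[0.6,0.3,0],"rotation":[0,0,0]},
    {"claw":1,"linear":[0.5,0,0],"rotation":[0,0,0]},
    {"claw":1,"linear":[0.3,0,0],"rotation":[0,0,0]},
    {"claw":1,"linear":[0,0,0],"rotation":[0,0,0]}
  ]
}}

```text
time: 18.23
position: [0.4457, 0.1758, 0.1871]
tool_rot: [-0.005, 1.569, 0.01]
ft_force: [-0.4, 0.0, 0.0]
grip_width: 0.273
```

```bash
python3 -c "
from h import *
level(0);go([.449,.166,.188])"
```

```text
rot shares [ 0.0063  0.001  -0.0021] q [-0.89 -0.04  0.45  1.93  0.02  1.25 -0.43]
 pos [0.4457 0.1758 0.1871] rows-shares x,y,z [-0.04 -0.39  0.13]
```

>>> {"api": "play_rows", "payload": {
  "targets": [
    {"claw":1,"linear":[0,-0.39,0.13],"rotation":[0.006,0.001,-0.002]},
    {"claw":1,"linear":[0,0,0],"rotation":[0,0,0]},
    {"claw":1,"linear":[0.1,0,0],"rotation":[0,0,0]},
    {"claw":1,"linear":[0.1,0,0],"rotation":[0,0,0]},
    {"claw":1,"linear":[0.1,0,0],"rotation":[0,0,0]},
    {"claw":1,"linear":[0,0,0],"rotation":[0,0,0]},
    {"claw":1,"linear":[0,0,0],"rotation":[0,0,0]}
  ]
}}

```text
time: 18.82
position: [0.4514, 0.163, 0.1812]
tool_rot: [0.006, 1.567, -0.003]
ft_force: [0.6, -1.0, 0.1]
grip_width: 0.271
```

```bash
python3 -c "
from h import *
level(0);go([.449,.166,.173])"
```

```text
rot shares [-0.0035  0.0022 -0.0014] q [-0.87 -0.03  0.47  1.93  0.02  1.24 -0.42]
 pos [0.4514 0.163  0.1812] rows-shares x,y,z [ 0.33  0.12 -0.1 ]
```

>>> {"api": "play_rows", "payload": {
  "targets": [
    {"claw":1,"linear":[0.08,0.12,-0.09],"rotation":[-0.003,0.002,0]},
    {"claw":1,"linear":[0,0,0],"rotation":[0,0,0]},
    {"claw":1,"linear":[0.1,0,0],"rotation":[0,0,0]},
    {"claw":1,"linear":[0.05,0,0],"rotation":[0,0,0]},
    {"claw":1,"linear":[0,0,0],"rotation":[0,0,0]}
  ]
}}

```text
time: 19.23
position: [0.4491, 0.167, 0.1753]
tool_rot: [0.002, 1.57, 0.003]
ft_force: [0.3, -0.2, 0.3]
grip_width: 0.278
```

>>> {"api": "play_rows", "payload": {
  "targets": [
    {"claw":1,"linear":[0.08,0,0],"rotation":[0,0,0]},
    {"claw":1,"linear":[0,0,0],"rotation":[0,0,0]},
    {"claw":1,"linear":[0,0,0],"rotation":[0,0,0]}
  ]
}}

```text
time: 19.48
position: [0.4499, 0.1676, 0.1738]
tool_rot: [0.002, 1.568, 0.004]
ft_force: [0.8, 0.8, 0.6]
grip_width: 0.278
```

>>> {"api": "play_rows", "payload": {
  "targets": [
    {"claw":1,"linear":[0.06,0,0],"rotation":[0,0,0]},
    {"claw":1,"linear":[0,0,0],"rotation":[0,0,0]},
    {"claw":1,"linear":[0,0,0],"rotation":[0,0,0]}
  ]
}}

```text
time: 19.73
position: [0.4503, 0.1682, 0.1727]
tool_rot: [0.003, 1.567, 0.005]
ft_force: [0.6, -0.1, 0.4]
grip_width: 0.274
```

>>> {"api": "play_rows", "payload": {
  "targets": [
    {"claw":1,"linear":[0.06,-0.06,-0.04],"rotation":[0,0,0]},
    {"claw":1,"linear":[0,0,0],"rotation":[0,0,0]},
    {"claw":1,"linear":[0,0,0],"rotation":[0,0,0]}
  ]
}}

```text
time: 19.98
position: [0.4504, 0.1677, 0.1728]
tool_rot: [0.005, 1.564, 0.007]
ft_force: [-0.8, 0.7, -0.2]
grip_width: 0.274
```

>>> {"api": "play_rows", "payload": {
  "targets": [
    {"claw":1,"linear":[0.06,0,0],"rotation":[0,0,0]},
    {"claw":1,"linear":[0,0,0],"rotation":[0,0,0]},
    {"claw":1,"linear":[0,0,0],"rotation":[0,0,0]}
  ]
}}

```text
time: 20.23
position: [0.4504, 0.1681, 0.1725]
tool_rot: [0.006, 1.564, 0.008]
ft_force: [0.0, -0.5, 0.6]
grip_width: 0.275
```

```bash
python3 -c "
from h import *
level(0);go([.449,.166,.171]);print(tool()[2]['ft_force'])
im=get_image('side');
cv2.imwrite('pics/s7.png',cv2.resize(im[110:210,170:310],(700,500)))"
```

```text
rot shares [ 0.001   0.0042 -0.0057] q [-0.88 -0.03  0.46  1.95  0.01  1.21 -0.41]
 pos [0.4504 0.1681 0.1725] rows-shares x,y,z [ 0.06 -0.09 -0.06]
[ 0.02970853 -0.49548556  0.62977125]
```

View pics/s7.png

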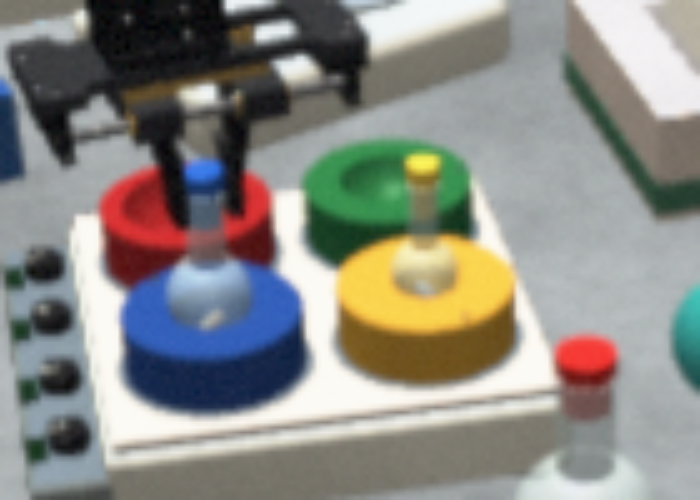

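```bash
python3 -c "
from h import *
im=get_image('side')
b=blob(im,'b',(211,145),9);y=blob(im,'y',(254,143),9)
print(b,plane('side',b[0],.1965));print(y,plane('side',y[0],.1845))
print(proj('side',[[.45,.1675,.1965],[.577,.1425,.1845]]))"
```

```text
(array([210.32727273, 145.05454545]), array([206, 142,   9,   7,  55], dtype=int32)) [0.45146382 0.16375222 0.1965    ]
(array([254.05405405, 143.32432432]), array([251, 141,   7,   6,  37], dtype=int32)) [0.57762905 0.14224179 0.1845    ]
[[209.43918601 144.57126449]
 [253.82262708 143.32792574]]
```

The blue stopper lies within 1 px of where a seated flask_50 should be, and z no longer gives way. Releasing.

>>> {"api": "play_rows", "payload": {
  "targets": [
    {"claw":0.55,"linear":[0,0,0],"rotation":[0,0,0]},
    {"claw":0.55,"linear":[0,0,0],"rotation":[0,0,0]},
    {"claw":0.5,"linear":[0,0,0],"rotation":[0,0,0]},
    {"claw":0.4,"linear":[0,0,0],"rotation":[0,0,0]},
    {"claw":0.3,"linear":[0,0,0],"rotation":[0,0,0]},
    {"claw":0.2,"linear":[0,0,0],"rotation":[0,0,0]}
  ]
}}

```text
time: 20.83
position: [0.4496, 0.167, 0.1706]
tool_rot: [0.004, 1.566, 0.006]
ft_force: [0.1, -0.9, -0.8]
grip_width: 0.636
```

```bash
python3 -c "
from h import *
im=get_image('side')
b=blob(im,'b',(211,145),9);print(b);level(0);go([.467,-.236,.23])"
```

```text
(array([210.14285714, 145.19047619]), array([207, 142,   7,   7,  42], dtype=int32))
rot shares [ 0.0007  0.0027 -0.0041] q [-0.88 -0.03  0.46  1.95  0.01  1.21 -0.41]
 pos [0.4495 0.167  0.1706] rows-shares x,y,z [ -2.48 -16.11   0.69]
```

>>> {"api": "play_rows", "payload": {
  "targets": [
    {"claw":0.1,"linear":[-0.7,0,0],"rotation":[0,0.003,-0.004]},
    {"claw":0,"linear":[-1,0,0],"rotation":[0,0,0]},
    {"claw":0,"linear":[-1,0,0],"rotation":[0,0,0]},
    {"claw":0,"linear":[-0.4,-0.6,0.2],"rotation":[0,0,0]},
    {"claw":0,"linear":[0,-1,0.2],"rotation":[0,0,0]},
    {"claw":0,"linear":[0,-1,0.2],"rotation":[0,0,0]},
    {"claw":0,"linear":[0,-1,0.2],"rotation":[0,0,0]},
    {"claw":0,"linear":[0,-1,0.2],"rotation":[0,0,0]},
    {"claw":0,"linear":[0,-1,0.2],"rotation":[0,0,0]},
    {"claw":0,"linear":[0,-1,0],"rotation":[0,0,0]}
  ]
}}

```text
time: 21.72
position: [0.4807, 0.0025, 0.2516]
tool_rot: [-0.013, 1.571, 0.012]
ft_force: [-0.7, 0.2, -0.2]
grip_width: 0.996
```

>>> {"api": "play_rows", "payload": {
  "targets": [
    {"claw":0,"linear":[0,-1,0],"rotation":[0,0,0]},
    {"claw":0,"linear":[0,-1,0],"rotation":[0,0,0]},
    {"claw":0,"linear":[0,-1,0],"rotation":[0,0,0]},
    {"claw":0,"linear":[0,-1,0],"rotation":[0,0,0]},
    {"claw":0,"linear":[0,-1,0],"rotation":[0,0,0]},
    {"claw":0,"linear":[0,-1,0],"rotation":[0,0,0]},
    {"claw":0,"linear":[0,-1,0],"rotation":[0,0,0]},
    {"claw":0,"linear":[0,-0.5,0],"rotation":[0,0,0]}
  ]
}}

```text
time: 22.38
position: [0.4822, -0.1978, 0.2525]
tool_rot: [-0.01, 1.567, 0.01]
ft_force: [-0.3, 0.4, -0.4]
grip_width: 0.997
```

```bash
python3 -c "
from h import *
level(0);go([.467,-.236,.165])"
```

```text
rot shares [0.008  0.0021 0.    ] q [-0.55  0.01  0.91  1.75 -0.01  1.38  0.37]
 pos [ 0.4822 -0.1978  0.2525] rows-shares x,y,z [ 3.5  -1.52 -0.64]
```

>>> {"api": "play_rows", "payload": {
  "targets": [
    {"claw":0,"linear":[0.3,-0.6,-0.3],"rotation":[0.008,0.002,0]},
    {"claw":0,"linear":[0.6,-0.5,-0.3],"rotation":[0,0,0]},
    {"claw":0,"linear":[0.8,-0.3,0],"rotation":[0,0,0]},
    {"claw":0,"linear":[0.8,0,0],"rotation":[0,0,0]},
    {"claw":0,"linear":[0.6,0,0],"rotation":[0,0,0]},
    {"claw":0,"linear":[0.3,0,0],"rotation":[0,0,0]},
    {"claw":0,"linear":[0,0,0],"rotation":[0,0,0]},
    {"claw":0,"linear":[0,0,0],"rotation":[0,0,0]}
  ]
}}

```text
time: 23.05
position: [0.4663, -0.2417, 0.166]
tool_rot: [0.005, 1.567, -0.011]
ft_force: [0.5, 0.3, 0.4]
grip_width: 1.003
```

```bash
python3 -c "
from h import *
level(0);go([.467,-.236,.107])"
```

```text
rot shares [-0.0067  0.0025  0.0024] q [-0.47  0.11  0.96  1.87 -0.1   1.21  0.51]
 pos [ 0.4663 -0.2417  0.166 ] rows-shares x,y,z [2.36 0.24 0.02]
```

>>> {"api": "play_rows", "payload": {
  "targets": [
    {"claw":0,"linear":[0.3,0.1,0],"rotation":[-0.007,0.002,0.002]},
    {"claw":0,"linear":[0.5,0,0],"rotation":[0,0,0]},
    {"claw":0,"linear":[0.6,0,0],"rotation":[0,0,0]},
    {"claw":0,"linear":[0.6,0,0],"rotation":[0,0,0]},
    {"claw":0,"linear":[0.3,0,0],"rotation":[0,0,0]},
    {"claw":0,"linear":[0,0,0],"rotation":[0,0,0]},
    {"claw":0,"linear":[0,0,0],"rotation":[0,0,0]}
  ]
}}

```text
time: 23.63
position: [0.4704, -0.2378, 0.1071]
tool_rot: [-0.006, 1.563, 0.005]
ft_force: [0.4, -0.8, 0.7]
grip_width: 1.001
```

```bash
python3 -c "
from h import *
level(0);go([.467,-.236,.107])"
```

```text
rot shares [0.0041 0.0047 0.0004] q [-0.43  0.2   0.94  1.93 -0.19  1.09  0.6 ]
 pos [ 0.4704 -0.2378  0.1071] rows-shares x,y,z [ 0.    0.07 -0.14]
```

Within 4 mm of the target, so I'll trim and close.

>>> {"api": "play_rows", "payload": {
  "targets": [
    {"claw":0,"linear":[0,0.06,-0.14],"rotation":[0.004,0.005,0]},
    {"claw":0,"linear":[0,0,0],"rotation":[0,0,0]},
    {"claw":0.5,"linear":[0,0,0],"rotation":[0,0,0]},
    {"claw":1,"linear":[0,0,0],"rotation":[0,0,0]},
    {"claw":1,"linear":[0,0,0],"rotation":[0,0,0]},
    {"claw":1,"linear":[0,0,0],"rotation":[0,0,0]},
    {"claw":1,"linear":[0,0,0],"rotation":[0,0,0]},
    {"claw":1,"linear":[0,0,0],"rotation":[0,0,0]},
    {"claw":1,"linear":[0,0,0],"rotation":[0,0,0]},
    {"claw":1,"linear":[0,0,0],"rotation":[0,0,0]}
  ],
  "newtons": 20
}}

```text
time: 24.47
position: [0.469, -0.2369, 0.1104]
tool_rot: [-0.001, 1.566, -0.001]
ft_force: [0.4, 0.6, -0.4]
grip_width: 0.477
```

>>> {"api": "play_rows", "payload": {
  "targets": [
    {"claw":1,"linear":[0,0,0],"rotation":[0,0,0]},
    {"claw":1,"linear":[0,0,0],"rotation":[0,0,0]},
    {"claw":1,"linear":[0,0,0],"rotation":[0,0,0]},
    {"claw":1,"linear":[0,0,0],"rotation":[0,0,0]},
    {"claw":1,"linear":[0,0,0],"rotation":[0,0,0]}
  ]
}}

```text
time: 24.88
position: [0.4684, -0.2369, 0.1102]
tool_rot: [-0.001, 1.567, -0.001]
ft_force: [0.7, 0.2, 1.1]
grip_width: 0.33
```

```bash
python3 -c "
from h import *
level(0);go([.467,-.236,.107])"
```

```text
rot shares [-0.      0.0022  0.0007] q [-0.43  0.2   0.94  1.93 -0.18  1.1   0.58]
 pos [ 0.4684 -0.2369  0.1102] rows-shares x,y,z [ 0.13  0.04 -0.06]
```

>>> {"api": "play_rows", "payload": {
  "targets": [
    {"claw":1,"linear":[-0.2,0,0],"rotation":[0,0,0]},
    {"claw":1,"linear":[-0.4,0,0],"rotation":[0,0,0]},
    {"claw":1,"linear":[-0.8,0,0],"rotation":[0,0,0]},
    {"claw":1,"linear":[-1,0,0],"rotation":[0,0,0]},
    {"claw":1,"linear":[-1,0,0],"rotation":[0,0,0]},
    {"claw":1,"linear":[-1,0,0],"rotation":[0,0,0]},
    {"claw":1,"linear":[-1,0,0],"rotation":[0,0,0]},
    {"claw":1,"linear":[-1,0,0],"rotation":[0,0,0]},
    {"claw":1,"linear":[-1,0,0],"rotation":[0,0,0]},
    {"claw":1,"linear":[-0.8,0.2,0.1],"rotation":[0,0,0]}
  ]
}}

```text
time: 25.72
position: [0.4656, -0.2329, 0.3257]
tool_rot: [0.006, 1.573, -0.005]
ft_force: [0.9, -0.6, -1.8]
grip_width: 0.33
```

```bash
python3 -c "
from h import *
level(0);go([.600,.2702,.325])
im=get_image('side');print(blob(im,'g',(265,160),50))
cv2.imwrite('pics/s8.png',cv2.resize(im[60:300,160:400],(600,600)))"
```

```text
rot shares [-0.0042 -0.0017 -0.0003] q [-0.53 -0.02  0.94  1.62  0.01  1.53  0.41]
 pos [ 0.4656 -0.2329  0.3257] rows-shares x,y,z [2.000e-02 2.016e+01 5.250e+00]
(array([268.35483871, 164.55913978]), array([263, 161,  12,   9,  93], dtype=int32))
```

View pics/s8.png

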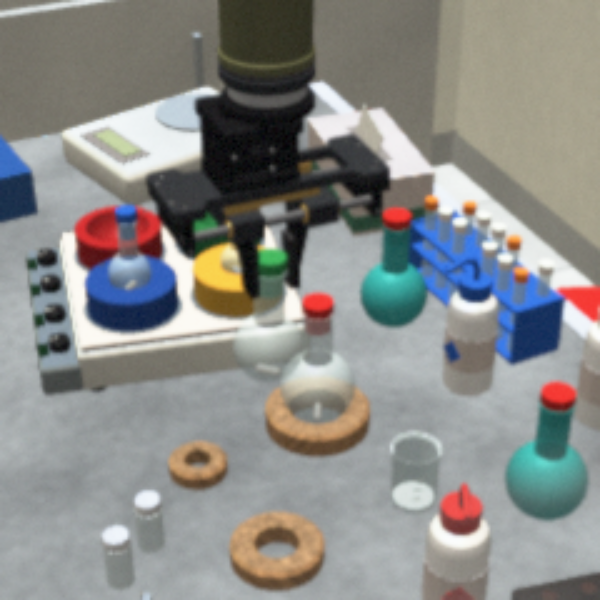

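Green is held upright, with its ring left behind. I'll carry it across above the seated flasks.

>>> {"api": "play_rows", "payload": {
  "targets": [
    {"claw":1,"linear":[0,0.4,0.1],"rotation":[-0.004,-0.002,0]},
    {"claw":1,"linear":[0,0.8,0.2],"rotation":[0,0,0]},
    {"claw":1,"linear":[0,1,0.25],"rotation":[0,0,0]},
    {"claw":1,"linear":[0,1,0.25],"rotation":[0,0,0]},
    {"claw":1,"linear":[0,1,0.25],"rotation":[0,0,0]},
    {"claw":1,"linear":[0,1,0.25],"rotation":[0,0,0]},
    {"claw":1,"linear":[0,1,0.25],"rotation":[0,0,0]},
    {"claw":1,"linear":[0,1,0.25],"rotation":[0,0,0]},
    {"claw":1,"linear":[0,1,0.25],"rotation":[0,0,0]},
    {"claw":1,"linear":[0,1,0.25],"rotation":[0,0,0]}
  ]
}}

```text
time: 26.6
position: [0.5247, 0.0037, 0.3334]
tool_rot: [0.01, 1.558, -0.008]
ft_force: [0.2, 0.1, -0.6]
grip_width: 0.333
```

```bash
python3 -c "
from h import *
level(0);go([.600,.2702,.325])"
```

```text
rot shares [-0.0073  0.0083 -0.0008] q [-0.74 -0.01  0.69  1.61  0.01  1.53 -0.07]
 pos [0.5247 0.0037 0.3334] rows-shares x,y,z [ 0.39 10.69  2.88]
```

>>> {"api": "play_rows", "payload": {
  "targets": [
    {"claw":1,"linear":[0,1,0.3],"rotation":[-0.007,0.008,0]},
    {"claw":1,"linear":[0,1,0.3],"rotation":[0,0,0]},
    {"claw":1,"linear":[0,1,0.3],"rotation":[0,0,0]},
    {"claw":1,"linear":[0,1,0.3],"rotation":[0,0,0]},
    {"claw":1,"linear":[0,1,0.3],"rotation":[0,0,0]},
    {"claw":1,"linear":[0,1,0.3],"rotation":[0,0,0]},
    {"claw":1,"linear":[0,1,0.3],"rotation":[0,0,0]},
    {"claw":1,"linear":[0,1,0.3],"rotation":[0,0,0]},
    {"claw":1,"linear":[0,1,0.3],"rotation":[0,0,0]},
    {"claw":1,"linear":[0,0.9,0.3],"rotation":[0,0,0]}
  ]
}}

```text
time: 27.43
position: [0.5938, 0.2715, 0.3299]
tool_rot: [-0.004, 1.579, 0.006]
ft_force: [-0.1, -0.3, -1.0]
grip_width: 0.33
```

>>> {"api": "play_rows", "payload": {
  "targets": [
    {"claw":1,"linear":[0,0.5,0.1],"rotation":[0,0,0]},
    {"claw":1,"linear":[0,0.2,0],"rotation":[0,0,0]},
    {"claw":1,"linear":[0,0,0],"rotation":[0,0,0]}
  ]
}}

```text
time: 27.68
position: [0.5934, 0.2978, 0.3265]
tool_rot: [-0.012, 1.584, 0.012]
ft_force: [-0.1, -0.5, -0.3]
grip_width: 0.33
```

```bash
python3 -c "
from h import *
level(0);go([.600,.2702,.205])"
```

```text
rot shares [ 0.0097 -0.0084 -0.0002] q [-0.89  0.36  0.55  1.24 -0.19  1.6  -0.36]
 pos [0.5934 0.2978 0.3265] rows-shares x,y,z [ 4.86 -1.11  0.31]
```

>>> {"api": "play_rows", "payload": {
  "targets": [
    {"claw":1,"linear":[0,-0.6,0.2],"rotation":[0.01,-0.008,0]},
    {"claw":1,"linear":[0.4,-0.5,0.1],"rotation":[0,0,0]},
    {"claw":1,"linear":[0.8,0,0],"rotation":[0,0,0]},
    {"claw":1,"linear":[0.9,0,0],"rotation":[0,0,0]},
    {"claw":1,"linear":[0.9,0,0],"rotation":[0,0,0]},
    {"claw":1,"linear":[0.8,0,0],"rotation":[0,0,0]},
    {"claw":1,"linear":[0.5,0,0],"rotation":[0,0,0]},
    {"claw":1,"linear":[0.2,0,0],"rotation":[0,0,0]},
    {"claw":1,"linear":[0,0,0],"rotation":[0,0,0]}
  ]
}}

```text
time: 28.43
position: [0.6044, 0.2413, 0.2158]
tool_rot: [0.02, 1.56, -0.028]
ft_force: [-0.2, 0.0, -0.8]
grip_width: 0.331
```

```bash
python3 -c "
from h import *
level(0);go([.600,.2702,.195])"
```

```text
rot shares [-0.0195  0.0066  0.003 ] q [-0.87  0.35  0.57  1.49 -0.18  1.35 -0.32]
 pos [0.6044 0.2413 0.2158] rows-shares x,y,z [ 0.82  1.15 -0.22]
```

>>> {"api": "play_rows", "payload": {
  "targets": [
    {"claw":1,"linear":[0,0.6,-0.1],"rotation":[-0.019,0.006,0.003]},
    {"claw":1,"linear":[0.1,0.5,-0.1],"rotation":[0,0,0]},
    {"claw":1,"linear":[0.2,0,0],"rotation":[0,0,0]},
    {"claw":1,"linear":[0.2,0,0],"rotation":[0,0,0]},
    {"claw":1,"linear":[0,0,0],"rotation":[0,0,0]},
    {"claw":1,"linear":[0,0,0],"rotation":[0,0,0]}
  ]
}}

```text
time: 28.93
position: [0.6016, 0.2703, 0.2073]
tool_rot: [0.003, 1.564, 0.003]
ft_force: [0.4, -0.1, -0.4]
grip_width: 0.328
```

```bash
python3 -c "
from h import *
level(0);go([.600,.2702,.1853])"
```

```text
rot shares [ 0.0001  0.0043 -0.0025] q [-0.88  0.37  0.55  1.47 -0.2   1.34 -0.32]
 pos [0.6016 0.2703 0.2073] rows-shares x,y,z [ 0.88 -0.01 -0.07]
```

>>> {"api": "play_rows", "payload": {
  "targets": [
    {"claw":1,"linear":[0.15,0,-0.07],"rotation":[0,0.004,-0.002]},
    {"claw":1,"linear":[0.15,0,0],"rotation":[0,0,0]},
    {"claw":1,"linear":[0.15,0,0],"rotation":[0,0,0]},
    {"claw":1,"linear":[0.1,0,0],"rotation":[0,0,0]},
    {"claw":1,"linear":[0,0,0],"rotation":[0,0,0]},
    {"claw":1,"linear":[0,0,0],"rotation":[0,0,0]}
  ]
}}

```text
time: 29.43
position: [0.5998, 0.2697, 0.1919]
tool_rot: [-0.0, 1.571, -0.001]
ft_force: [0.1, 0.7, -0.8]
grip_width: 0.329
```

```bash
python3 -c "
from h import *
level(0);go([.600,.2702,.1853])"
```

```text
rot shares [-0.0002 -0.0001  0.0003] q [-0.88  0.38  0.55  1.49 -0.2   1.33 -0.32]
 pos [0.5998 0.2697 0.1919] rows-shares x,y,z [0.27 0.02 0.01]
```

Well aligned. I'll lower in small steps and watch for contact.

>>> {"api": "play_rows", "payload": {
  "targets": [
    {"claw":1,"linear":[0.08,0,0],"rotation":[0,0,0]},
    {"claw":1,"linear":[0.08,0,0],"rotation":[0,0,0]},
    {"claw":1,"linear":[0,0,0],"rotation":[0,0,0]},
    {"claw":1,"linear":[0,0,0],"rotation":[0,0,0]}
  ]
}}

```text
time: 29.77
position: [0.6002, 0.2694, 0.1879]
tool_rot: [0.001, 1.57, -0.001]
ft_force: [-0.1, 0.3, -0.2]
grip_width: 0.326
```

>>> {"api": "play_rows", "payload": {
  "targets": [
    {"claw":1,"linear":[0.06,0,0],"rotation":[0,0,0]},
    {"claw":1,"linear":[0,0,0],"rotation":[0,0,0]},
    {"claw":1,"linear":[0,0,0],"rotation":[0,0,0]}
  ]
}}

```text
time: 30.02
position: [0.6008, 0.2697, 0.1871]
tool_rot: [0.001, 1.569, -0.0]
ft_force: [-0.3, -0.0, -0.9]
grip_width: 0.33
```

>>> {"api": "play_rows", "payload": {
  "targets": [
    {"claw":1,"linear":[0.06,0,0],"rotation":[0,0,0]},
    {"claw":1,"linear":[0,0,0],"rotation":[0,0,0]},
    {"claw":1,"linear":[0,0,0],"rotation":[0,0,0]}
  ]
}}

```text
time: 30.27
position: [0.6013, 0.2699, 0.1861]
tool_rot: [0.002, 1.567, 0.0]
ft_force: [0.6, -0.6, 0.7]
grip_width: 0.326
```

>>> {"api": "play_rows", "payload": {
  "targets": [
    {"claw":1,"linear":[0.06,0,-0.03],"rotation":[0,0,0]},
    {"claw":1,"linear":[0,0,0],"rotation":[0,0,0]},
    {"claw":1,"linear":[0,0,0],"rotation":[0,0,0]}
  ]
}}

```text
time: 30.52
position: [0.6015, 0.2702, 0.1854]
tool_rot: [0.003, 1.565, 0.001]
ft_force: [0.7, -0.0, 0.4]
grip_width: 0.329
```

>>> {"api": "play_rows", "payload": {
  "targets": [
    {"claw":1,"linear":[0.06,0,-0.03],"rotation":[0,0,0]},
    {"claw":1,"linear":[0,0,0],"rotation":[0,0,0]},
    {"claw":1,"linear":[0,0,0],"rotation":[0,0,0]}
  ]
}}

```text
time: 30.77
position: [0.6017, 0.2703, 0.1849]
tool_rot: [0.003, 1.562, 0.002]
ft_force: [1.2, -0.8, 0.6]
grip_width: 0.33
```

>>> {"api": "play_rows", "payload": {
  "targets": [
    {"claw":1,"linear":[0.06,0,-0.03],"rotation":[0,0,0]},
    {"claw":1,"linear":[0,0,0],"rotation":[0,0,0]},
    {"claw":1,"linear":[0,0,0],"rotation":[0,0,0]}
  ]
}}

```text
time: 31.02
position: [0.6019, 0.2703, 0.1844]
tool_rot: [0.004, 1.56, 0.002]
ft_force: [1.2, -0.9, 1.5]
grip_width: 0.333
```

```bash
python3 -c "
from h import *
im=get_image('side')
e=proj('side',[.601,.27,.121+.087])[0];b=blob(im,'g',tuple(e.round().astype(int)),8)
print(e,b);level(0);go([.600,.2702,.1853])"
```

```text
[245.63422318 116.74387695] (array([246.75609756, 117.        ]), array([243, 115,   9,   6,  41], dtype=int32))
rot shares [-0.0009  0.0071 -0.0027] q [-0.88  0.38  0.55  1.51 -0.2   1.3  -0.32]
 pos [0.6019 0.2703 0.1844] rows-shares x,y,z [-0.04 -0.01 -0.08]
```

Contact: each 1.5 mm step now yields only 0.5 mm, and the stopper is within 1 px of its predicted spot. Releasing.

>>> {"api": "play_rows", "payload": {
  "targets": [
    {"claw":0.5,"linear":[0,0,0],"rotation":[0,0,0]},
    {"claw":0.5,"linear":[0,0,0],"rotation":[0,0,0]},
    {"claw":0.4,"linear":[0,0,0],"rotation":[0,0,0]},
    {"claw":0.3,"linear":[0,0,0],"rotation":[0,0,0]},
    {"claw":0.2,"linear":[0,0,0],"rotation":[0,0,0]},
    {"claw":0.1,"linear":[0,0,0],"rotation":[0,0,0]}
  ]
}}

```text
time: 31.57
position: [0.5993, 0.2699, 0.1817]
tool_rot: [0.002, 1.566, 0.001]
ft_force: [-0.4, 0.1, -0.1]
grip_width: 0.699
```

```bash
python3 -c "
from h import *
im=get_image('side')
e=proj('side',[.601,.27,.121+.087])[0];b=blob(im,'g',tuple(e.round().astype(int)),8)
print(e,b);level(0);go([.596,-.053,.25])
cv2.imwrite('pics/s9.png',cv2.resize(im[90:210,160:320],(800,600)))"
```

```text
[245.63422318 116.74387695] (array([246.1875, 117.125 ]), array([243, 115,   7,   6,  32], dtype=int32))
rot shares [-0.0006  0.0029 -0.0011] q [-0.88  0.38  0.54  1.51 -0.2   1.3  -0.32]
 pos [0.5993 0.2699 0.1817] rows-shares x,y,z [ -2.75 -12.91  -0.11]
```

View pics/s9.png

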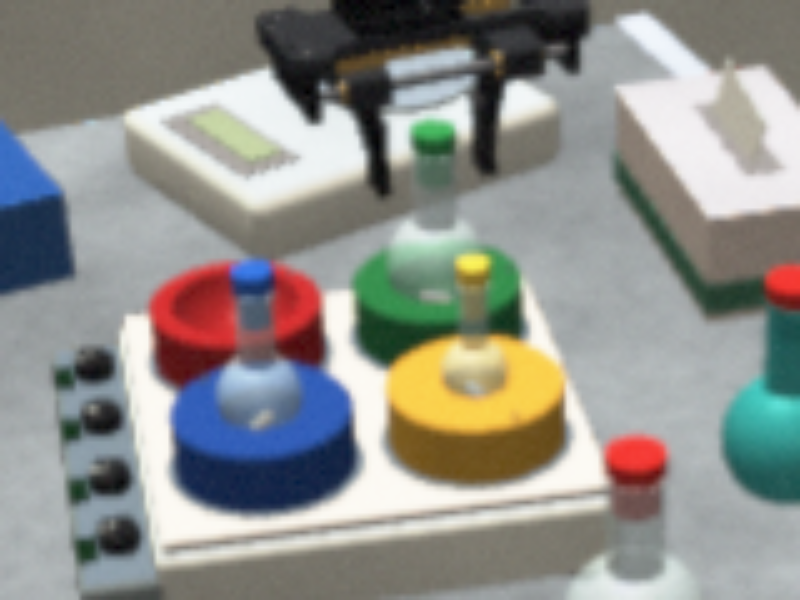

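Three are seated upright. Next is flask_250, the clear bulb in the ring with the red stopper at side pixel (287,182).

>>> {"api": "play_rows", "payload": {
  "targets": [
    {"claw":0,"linear":[-0.7,0,0],"rotation":[0,0.003,0]},
    {"claw":0,"linear":[-1,0,0],"rotation":[0,0,0]},
    {"claw":0,"linear":[-1,0,0],"rotation":[0,0,0]},
    {"claw":0,"linear":[-0.5,-0.5,0],"rotation":[0,0,0]},
    {"claw":0,"linear":[0,-1,0],"rotation":[0,0,0]},
    {"claw":0,"linear":[0,-1,0],"rotation":[0,0,0]},
    {"claw":0,"linear":[0,-1,0],"rotation":[0,0,0]},
    {"claw":0,"linear":[0,-1,0],"rotation":[0,0,0]},
    {"claw":0,"linear":[0,-1,0],"rotation":[0,0,0]},
    {"claw":0,"linear":[0,-1,0],"rotation":[0,0,0]}
  ]
}}

```text
time: 32.45
position: [0.5967, 0.1038, 0.2617]
tool_rot: [-0.008, 1.576, 0.009]
ft_force: [0.6, -0.3, -0.1]
grip_width: 0.996
```

>>> {"api": "play_rows", "payload": {
  "targets": [
    {"claw":0,"linear":[0,-1,0],"rotation":[0,0,0]},
    {"claw":0,"linear":[0,-1,0],"rotation":[0,0,0]},
    {"claw":0,"linear":[0,-1,0],"rotation":[0,0,0]},
    {"claw":0,"linear":[0,-0.9,0],"rotation":[0,0,0]},
    {"claw":0,"linear":[0,-0.5,0],"rotation":[0,0,0]},
    {"claw":0,"linear":[0,-0.2,0],"rotation":[0,0,0]},
    {"claw":0,"linear":[0,0,0],"rotation":[0,0,0]}
  ]
}}

```text
time: 33.03
position: [0.593, -0.0342, 0.2609]
tool_rot: [0.003, 1.577, -0.007]
ft_force: [0.1, 0.3, 0.6]
grip_width: 1.0
```

```bash
python3 -c "
from h import *
level(0);go([.596,-.053,.19])"
```

```text
rot shares [-0.0042 -0.0041  0.0018] q [-0.59  0.22  0.71  1.56 -0.14  1.42  0.12]
 pos [ 0.593  -0.0342  0.2609] rows-shares x,y,z [ 2.84 -0.74  0.14]
```

>>> {"api": "play_rows", "payload": {
  "targets": [
    {"claw":0,"linear":[0.2,-0.7,0.14],"rotation":[-0.004,-0.004,0.002]},
    {"claw":0,"linear":[0.6,-0.05,0],"rotation":[0,0,0]},
    {"claw":0,"linear":[0.8,0,0],"rotation":[0,0,0]},
    {"claw":0,"linear":[0.7,0,0],"rotation":[0,0,0]},
    {"claw":0,"linear":[0.4,0,0],"rotation":[0,0,0]},
    {"claw":0,"linear":[0,0,0],"rotation":[0,0,0]},
    {"claw":0,"linear":[0,0,0],"rotation":[0,0,0]}
  ]
}}

```text
time: 33.62
position: [0.5968, -0.0483, 0.1911]
tool_rot: [-0.002, 1.569, 0.008]
ft_force: [-0.1, -0.9, 0.8]
grip_width: 0.997
```

```bash
python3 -c "
from h import *
level(0);go([.596,-.053,.135])"
```

```text
rot shares [ 0.0042  0.001  -0.0027] q [-0.55  0.27  0.7   1.65 -0.18  1.29  0.19]
 pos [ 0.5968 -0.0483  0.1911] rows-shares x,y,z [ 2.24 -0.2  -0.04]
```

>>> {"api": "play_rows", "payload": {
  "targets": [
    {"claw":0,"linear":[0.3,-0.2,-0.04],"rotation":[0.004,0.001,-0.003]},
    {"claw":0,"linear":[0.5,0,0],"rotation":[0,0,0]},
    {"claw":0,"linear":[0.6,0,0],"rotation":[0,0,0]},
    {"claw":0,"linear":[0.5,0,0],"rotation":[0,0,0]},
    {"claw":0,"linear":[0.3,0,0],"rotation":[0,0,0]},
    {"claw":0,"linear":[0,0,0],"rotation":[0,0,0]},
    {"claw":0,"linear":[0,0,0],"rotation":[0,0,0]}
  ]
}}

```text
time: 34.2
position: [0.598, -0.0522, 0.1341]
tool_rot: [-0.002, 1.566, 0.002]
ft_force: [-0.0, -1.1, 0.1]
grip_width: 1.001
```

```bash
python3 -c "
from h import *
level(0);go([.596,-.053,.135])"
```

```text
rot shares [0.0016 0.0029 0.0003] q [-0.53  0.32  0.69  1.72 -0.22  1.18  0.22]
 pos [ 0.598  -0.0522  0.1341] rows-shares x,y,z [-0.04 -0.03 -0.08]
```

>>> {"api": "play_rows", "payload": {
  "targets": [
    {"claw":0.3,"linear":[0,-0.03,-0.08],"rotation":[0.002,0.003,0]},
    {"claw":0.6,"linear":[0,0,0],"rotation":[0,0,0]},
    {"claw":1,"linear":[0,0,0],"rotation":[0,0,0]},
    {"claw":1,"linear":[0,0,0],"rotation":[0,0,0]},
    {"claw":1,"linear":[0,0,0],"rotation":[0,0,0]},
    {"claw":1,"linear":[0,0,0],"rotation":[0,0,0]},
    {"claw":1,"linear":[0,0,0],"rotation":[0,0,0]},
    {"claw":1,"linear":[0,0,0],"rotation":[0,0,0]},
    {"claw":1,"linear":[0,0,0],"rotation":[0,0,0]},
    {"claw":1,"linear":[0,0,0],"rotation":[0,0,0]}
  ],
  "newtons": 25
}}

```text
time: 35.03
position: [0.5972, -0.0533, 0.1369]
tool_rot: [0.001, 1.568, -0.001]
ft_force: [-1.0, -0.2, -0.4]
grip_width: 0.376
```

>>> {"api": "play_rows", "payload": {
  "targets": [
    {"claw":1,"linear":[0,0,0],"rotation":[0,0,0]},
    {"claw":1,"linear":[0,0,0],"rotation":[0,0,0]},
    {"claw":1,"linear":[0,0,0],"rotation":[0,0,0]},
    {"claw":1,"linear":[0,0,0],"rotation":[0,0,0]}
  ]
}}

```text
time: 35.37
position: [0.597, -0.0533, 0.1367]
tool_rot: [0.001, 1.568, -0.001]
ft_force: [-0.8, -0.7, 0.8]
grip_width: 0.378
```

>>> {"api": "play_rows", "payload": {
  "targets": [
    {"claw":1,"linear":[-0.2,0,0],"rotation":[0,0,0]},
    {"claw":1,"linear":[-0.5,0,0],"rotation":[0,0,0]},
    {"claw":1,"linear":[-0.9,0,0],"rotation":[0,0,0]},
    {"claw":1,"linear":[-1,0,0],"rotation":[0,0,0]},
    {"claw":1,"linear":[-1,0,0],"rotation":[0,0,0]},
    {"claw":1,"linear":[-1,0,0],"rotation":[0,0,0]},
    {"claw":1,"linear":[-1,0,0],"rotation":[0,0,0]},
    {"claw":1,"linear":[-1,0,0],"rotation":[0,0,0]},
    {"claw":1,"linear":[-1,0,0],"rotation":[0,0,0]},
    {"claw":1,"linear":[-0.9,0,0],"rotation":[0,0,0]}
  ]
}}

```text
time: 36.2
position: [0.5928, -0.0534, 0.3595]
tool_rot: [0.002, 1.576, -0.003]
ft_force: [0.9, -0.3, -2.0]
grip_width: 0.376
```

```bash
python3 -c "
from h import *
level(0);go([.4725,.2937,.36])
im=get_image('side')
cv2.imwrite('pics/s10.png',cv2.resize(im[20:320,140:440],(600,600)))"
```

```text
rot shares [-0.002  -0.0035  0.0004] q [-0.56  0.21  0.73  1.38 -0.14  1.61  0.15]
 pos [ 0.5928 -0.0534  0.3595] rows-shares x,y,z [-0.   13.87 -4.85]
```

View pics/s10.png

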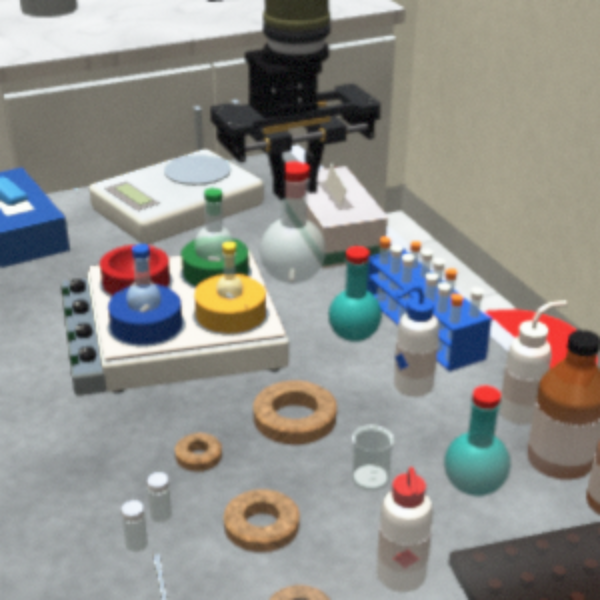

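Red is held upright, well above everything. Carrying it to block_250.

>>> {"api": "play_rows", "payload": {
  "targets": [
    {"claw":1,"linear":[0,0.4,-0.15],"rotation":[-0.002,-0.003,0]},
    {"claw":1,"linear":[0,0.8,-0.3],"rotation":[0,0,0]},
    {"claw":1,"linear":[0,1,-0.35],"rotation":[0,0,0]},
    {"claw":1,"linear":[0,1,-0.35],"rotation":[0,0,0]},
    {"claw":1,"linear":[0,1,-0.35],"rotation":[0,0,0]},
    {"claw":1,"linear":[0,1,-0.35],"rotation":[0,0,0]},
    {"claw":1,"linear":[0,1,-0.35],"rotation":[0,0,0]},
    {"claw":1,"linear":[0,1,-0.35],"rotation":[0,0,0]},
    {"claw":1,"linear":[0,1,-0.35],"rotation":[0,0,0]},
    {"claw":1,"linear":[0,1,-0.35],"rotation":[0,0,0]}
  ]
}}

```text
time: 37.08
position: [0.5073, 0.1808, 0.3669]
tool_rot: [0.009, 1.557, -0.012]
ft_force: [1.3, 1.2, -1.1]
grip_width: 0.379
```

```bash
python3 -c "
from h import *
level(0);go([.4725,.2937,.36])"
```

```text
rot shares [-0.0087  0.0088  0.0014] q [-0.9   0.03  0.52  1.51 -0.01  1.59 -0.39]
 pos [0.5073 0.1808 0.3669] rows-shares x,y,z [ 0.25  4.5  -1.46]
```

>>> {"api": "play_rows", "payload": {
  "targets": [
    {"claw":1,"linear":[0,0.9,-0.3],"rotation":[-0.008,0.008,0.001]},
    {"claw":1,"linear":[0,0.8,-0.3],"rotation":[0,0,0]},
    {"claw":1,"linear":[0,0.6,-0.2],"rotation":[0,0,0]},
    {"claw":1,"linear":[0,0.4,-0.2],"rotation":[0,0,0]},
    {"claw":1,"linear":[0,0.2,-0.1],"rotation":[0,0,0]},
    {"claw":1,"linear":[0,0,0],"rotation":[0,0,0]},
    {"claw":1,"linear":[0,0,0],"rotation":[0,0,0]}
  ]
}}

```text
time: 37.67
position: [0.4687, 0.2664, 0.3649]
tool_rot: [-0.012, 1.575, 0.013]
ft_force: [0.9, -0.2, -1.5]
grip_width: 0.379
```

```bash
python3 -c "
from h import *
level(0);go([.4725,.2937,.24])"
```

```text
rot shares [ 0.0103 -0.0027 -0.0003] q [-0.98  0.05  0.44  1.49 -0.02  1.61 -0.53]
 pos [0.4687 0.2664 0.3649] rows-shares x,y,z [4.99 1.09 0.19]
```

>>> {"api": "play_rows", "payload": {
  "targets": [
    {"claw":1,"linear":[0,0.6,0.15],"rotation":[0.01,-0.003,0]},
    {"claw":1,"linear":[0.1,0.5,0],"rotation":[0,0,0]},
    {"claw":1,"linear":[0.4,0.1,0],"rotation":[0,0,0]},
    {"claw":1,"linear":[0.6,0,0],"rotation":[0,0,0]},
    {"claw":1,"linear":[0.8,0,0],"rotation":[0,0,0]},
    {"claw":1,"linear":[0.8,0,0],"rotation":[0,0,0]},
    {"claw":1,"linear":[0.6,0,0],"rotation":[0,0,0]},
    {"claw":1,"linear":[0.4,0,0],"rotation":[0,0,0]},
    {"claw":1,"linear":[0,0,0],"rotation":[0,0,0]},
    {"claw":1,"linear":[0,0,0],"rotation":[0,0,0]}
  ]
}}

```text
time: 38.5
position: [0.4761, 0.2865, 0.2648]
tool_rot: [0.006, 1.57, -0.015]
ft_force: [0.0, -0.8, -1.8]
grip_width: 0.376
```

```bash
python3 -c "
from h import *
level(0);go([.4725,.2937,.235])"
```

```text
rot shares [-0.0085  0.0004  0.0034] q [-0.99  0.1   0.43  1.64 -0.04  1.41 -0.57]
 pos [0.4761 0.2865 0.2648] rows-shares x,y,z [ 1.19  0.29 -0.15]
```

>>> {"api": "play_rows", "payload": {
  "targets": [
    {"claw":1,"linear":[0.1,0.28,-0.15],"rotation":[-0.008,0,0.003]},
    {"claw":1,"linear":[0.3,0,0],"rotation":[0,0,0]},
    {"claw":1,"linear":[0.4,0,0],"rotation":[0,0,0]},
    {"claw":1,"linear":[0.3,0,0],"rotation":[0,0,0]},
    {"claw":1,"linear":[0,0,0],"rotation":[0,0,0]},
    {"claw":1,"linear":[0,0,0],"rotation":[0,0,0]}
  ]
}}

```text
time: 39.0
position: [0.4736, 0.2949, 0.2373]
tool_rot: [0.002, 1.566, 0.003]
ft_force: [-1.4, 0.2, -1.2]
grip_width: 0.374
```

```bash
python3 -c "
from h import *
level(0);go([.4725,.2937,.2076])"
```

```text
rot shares [ 0.0003  0.0029 -0.0019] q [-0.99  0.11  0.42  1.68 -0.05  1.35 -0.56]
 pos [0.4736 0.2949 0.2373] rows-shares x,y,z [ 1.19 -0.05 -0.05]
```

>>> {"api": "play_rows", "payload": {
  "targets": [
    {"claw":1,"linear":[0.15,-0.05,-0.05],"rotation":[0,0.003,-0.002]},
    {"claw":1,"linear":[0.2,0,0],"rotation":[0,0,0]},
    {"claw":1,"linear":[0.2,0,0],"rotation":[0,0,0]},
    {"claw":1,"linear":[0.15,0,0],"rotation":[0,0,0]},
    {"claw":1,"linear":[0,0,0],"rotation":[0,0,0]},
    {"claw":1,"linear":[0,0,0],"rotation":[0,0,0]}
  ]
}}

```text
time: 39.5
position: [0.4726, 0.2935, 0.2183]
tool_rot: [-0.0, 1.571, -0.0]
ft_force: [0.7, 0.2, -1.4]
grip_width: 0.376
```

```bash
python3 -c "
from h import *
level(0);go([.4725,.2937,.2076])"
```

```text
rot shares [0.0001 0.     0.0002] q [-0.99  0.12  0.42  1.71 -0.05  1.32 -0.56]
 pos [0.4726 0.2935 0.2183] rows-shares x,y,z [ 0.43  0.01 -0.01]
```

>>> {"api": "play_rows", "payload": {
  "targets": [
    {"claw":1,"linear":[0.1,0,0],"rotation":[0,0,0]},
    {"claw":1,"linear":[0.1,0,0],"rotation":[0,0,0]},
    {"claw":1,"linear":[0.08,0,0],"rotation":[0,0,0]},
    {"claw":1,"linear":[0,0,0],"rotation":[0,0,0]},
    {"claw":1,"linear":[0,0,0],"rotation":[0,0,0]}
  ]
}}

```text
time: 39.92
position: [0.4728, 0.2936, 0.2109]
tool_rot: [-0.0, 1.57, 0.0]
ft_force: [-0.7, 0.1, -1.8]
grip_width: 0.377
```

>>> {"api": "play_rows", "payload": {
  "targets": [
    {"claw":1,"linear":[0.06,0,0],"rotation":[0,0,0]},
    {"claw":1,"linear":[0,0,0],"rotation":[0,0,0]},
    {"claw":1,"linear":[0,0,0],"rotation":[0,0,0]}
  ]
}}

```text
time: 40.17
position: [0.473, 0.2937, 0.2095]
tool_rot: [0.0, 1.57, 0.001]
ft_force: [0.1, 0.0, -1.4]
grip_width: 0.377
```

>>> {"api": "play_rows", "payload": {
  "targets": [
    {"claw":1,"linear":[0.06,0,0],"rotation":[0,0,0]},
    {"claw":1,"linear":[0,0,0],"rotation":[0,0,0]},
    {"claw":1,"linear":[0,0,0],"rotation":[0,0,0]}
  ]
}}

```text
time: 40.42
position: [0.4731, 0.2938, 0.2081]
tool_rot: [0.0, 1.569, 0.001]
ft_force: [-0.4, 0.5, -0.9]
grip_width: 0.378
```

>>> {"api": "play_rows", "payload": {
  "targets": [
    {"claw":1,"linear":[0.06,0,0],"rotation":[0,0,0]},
    {"claw":1,"linear":[0,0,0],"rotation":[0,0,0]},
    {"claw":1,"linear":[0,0,0],"rotation":[0,0,0]}
  ]
}}

```text
time: 40.67
position: [0.4735, 0.2943, 0.2071]
tool_rot: [0.001, 1.568, 0.002]
ft_force: [-0.2, -0.1, -1.2]
grip_width: 0.377
```

>>> {"api": "play_rows", "payload": {
  "targets": [
    {"claw":1,"linear":[0.06,0,0],"rotation":[0,0,0]},
    {"claw":1,"linear":[0,0,0],"rotation":[0,0,0]},
    {"claw":1,"linear":[0,0,0],"rotation":[0,0,0]}
  ]
}}

```text
time: 40.92
position: [0.4739, 0.2949, 0.2061]
tool_rot: [0.002, 1.567, 0.003]
ft_force: [0.8, 0.2, -0.4]
grip_width: 0.374
```

```bash
python3 -c "
from h import *
im=get_image('side')
e=proj('side',[.473,.294,.125+.1075])[0];b=blob(im,'r',tuple(e.round().astype(int)),9)
print(e,b);level(0);go([.4725,.2937,.2076])"
```

```text
[202.88779033 113.80519867] (array([203.80821918, 114.04109589]), array([198, 111,  12,   8,  73], dtype=int32))
rot shares [ 0.0004  0.0022 -0.002 ] q [-0.99  0.13  0.42  1.73 -0.06  1.29 -0.55]
 pos [0.4738 0.2949 0.2061] rows-shares x,y,z [-0.06 -0.05 -0.05]
```

>>> {"api": "play_rows", "payload": {
  "targets": [
    {"claw":1,"linear":[0.06,-0.03,-0.03],"rotation":[0,0,0]},
    {"claw":1,"linear":[0,0,0],"rotation":[0,0,0]},
    {"claw":1,"linear":[0,0,0],"rotation":[0,0,0]}
  ]
}}

```text
time: 41.22
position: [0.4738, 0.295, 0.2056]
tool_rot: [0.004, 1.565, 0.005]
ft_force: [0.3, 0.6, -0.2]
grip_width: 0.378
```

>>> {"api": "play_rows", "payload": {
  "targets": [
    {"claw":1,"linear":[0.06,-0.03,-0.03],"rotation":[0,0,0]},
    {"claw":1,"linear":[0,0,0],"rotation":[0,0,0]},
    {"claw":1,"linear":[0,0,0],"rotation":[0,0,0]}
  ]
}}

```text
time: 41.47
position: [0.4736, 0.2951, 0.2051]
tool_rot: [0.005, 1.563, 0.007]
ft_force: [0.2, 1.2, 0.0]
grip_width: 0.377
```

>>> {"api": "play_rows", "payload": {
  "targets": [
    {"claw":1,"linear":[0.06,-0.03,-0.03],"rotation":[0,0,0]},
    {"claw":1,"linear":[0,0,0],"rotation":[0,0,0]},
    {"claw":1,"linear":[0,0,0],"rotation":[0,0,0]}
  ]
}}

```text
time: 41.72
position: [0.4735, 0.2952, 0.2048]
tool_rot: [0.007, 1.561, 0.009]
ft_force: [0.2, 1.1, 1.0]
grip_width: 0.376
```

Seated: the weight is off the wrist and z and y no longer give way. Release, back off upward, then check.

>>> {"api": "play_rows", "payload": {
  "targets": [
    {"claw":0.5,"linear":[0,0,0],"rotation":[0,0,0]},
    {"claw":0.5,"linear":[0,0,0],"rotation":[0,0,0]},
    {"claw":0.4,"linear":[0,0,0],"rotation":[0,0,0]},
    {"claw":0.3,"linear":[0,0,0],"rotation":[0,0,0]},
    {"claw":0.2,"linear":[0,0,0],"rotation":[0,0,0]},
    {"claw":0.1,"linear":[0,0,0],"rotation":[0,0,0]},
    {"claw":0.1,"linear":[0,0,0],"rotation":[0,0,0]}
  ]
}}

```text
time: 42.3
position: [0.4722, 0.2929, 0.2025]
tool_rot: [0.004, 1.565, 0.004]
ft_force: [-1.0, -0.4, -0.5]
grip_width: 0.792
```

>>> {"api": "play_rows", "payload": {
  "targets": [
    {"claw":0,"linear":[-0.3,0,0],"rotation":[0,0.003,-0.003]},
    {"claw":0,"linear":[-0.6,0,0],"rotation":[0,0,0]},
    {"claw":0,"linear":[-0.8,0,0],"rotation":[0,0,0]},
    {"claw":0,"linear":[-0.8,0,0],"rotation":[0,0,0]},
    {"claw":0,"linear":[-0.8,0,0],"rotation":[0,0,0]},
    {"claw":0,"linear":[-0.6,0,0],"rotation":[0,0,0]},
    {"claw":0,"linear":[-0.2,0,0],"rotation":[0,0,0]},
    {"claw":0,"linear":[0,0,0],"rotation":[0,0,0]},
    {"claw":0,"linear":[0,0,0],"rotation":[0,0,0]}
  ]
}}

```text
time: 43.05
position: [0.4718, 0.2926, 0.3118]
tool_rot: [-0.002, 1.572, -0.001]
ft_force: [0.1, 0.4, -0.2]
grip_width: 0.998
```

```bash
python3 -c "
from h import *
im=get_image('side');print(get_state()['position'],get_state()['time'])
for c,P in(('r',[.473,.294,.2325]),('y',[.577,.1425,.1845]),('b',[.45,.167,.1965]),('g',[.601,.27,.208])):
  e=proj('side',P)[0];print(c,e,blob(im,c,tuple(e.round().astype(int)),9)[0])
cv2.imwrite('pics/s11.png',cv2.resize(im[70:370,120:440],(640,600)))"
```

```text
[0.47165057 0.2925075  0.3115243 ] 43.1
r [202.88779033 113.80519867] [203.14084507 114.57746479]
y [253.82262708 143.32792574] [254.5483871  143.58064516]
b [209.4924286  144.64921874] [210.07692308 145.43589744]
g [245.63422318 116.74387695] [246.19354839 117.03225806]
```

View pics/s11.png

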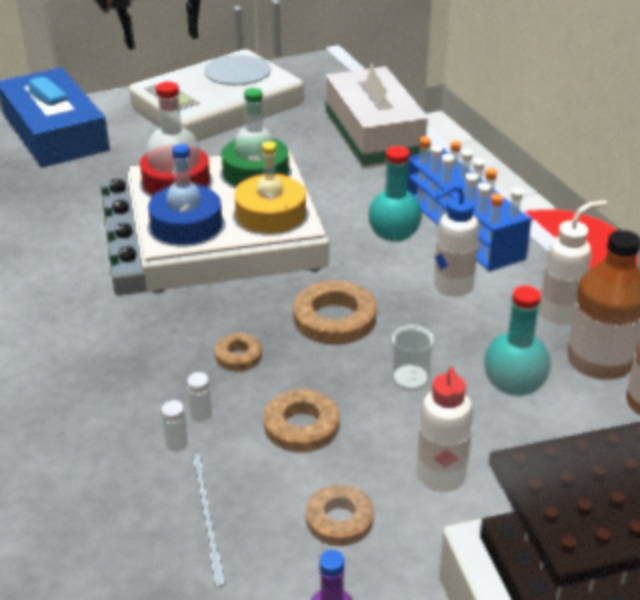

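All four flasks stand upright in their matching blocks. The wash bottle and beaker are where they were, and the gripper is clear. Handing in.

```bash
python3 -c "
from bench import *
print(close_job())"
```

```text
the job is handed in; nothing more can be done
None
```

All four flasks are out of their cork rings and seated upright in the matching blocks: 25 ml in yellow, 50 ml in blue, 100 ml in green and 250 ml in red. The job was handed in after about 43 s of robot time.

- **Placing:** I lowered each flask in small steps until its weight was taken or the arm stopped yielding. Only then did I release it. The wrist forces I read never went above about 2 N. The final step let each flask settle within about 1–2 mm of its seat.
- **Last check:** In the side camera, all four stoppers were within about 1 px (2–3 mm) of where seated, upright flasks should be. The final picture shows the wash bottle, beaker and look-alikes standing, with the gripper clear above.
- **Small disagreements:** The block centres measured from the top camera were about 2 mm off from where the first flask seated itself, so I shifted the other three targets to match. The arm also strayed from the commanded path by up to 3 cm during some fast moves. I corrected that before each grasp and each final lowering.
- **Not measured:** I judged the beaker by eye only. The wash bottle I also measured during the 50 ml pick, and it had not moved.

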